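# Centre-punch a bell shell on the stake

### The arm

A 6-joint arm with a two-finger parallel gripper is mounted at the origin on the work surface. World frame = base frame: x ahead of the robot, y to its left, z up, the work surface at z = 0. Lengths are in m, angles in rad, forces in N, time in s.
With the tool pointing down it reaches from about 0.35 to 0.775 m from the base axis. Payload 7.3 kg.
Tool frame: the origin (TCP) lies midway between the tips of the shut fingers; the grasp point (between the pads) lies 19 mm behind it; z points along the fingers, y is the direction in which the jaws open and shut (so a half turn about z gives the same grasp; the last joint's range is limited). The gripper opens to 92 mm and grips with 3 to 60 N. Pads are 19 mm wide; open, the fingers measure 130 mm over their backs; the gripper's body (75 mm by 190 mm) begins 47 mm behind the grasp point.
Start: joints at [-1.267, 0.342, 1.524, -0, 1.275, -0.146], TCP at [0.228, -0.473, 0.227] pointing down, gripper open.
Joint ranges: [-2.53, 2.53], [-0.77, 2.02], [0.04, 2.7], [-1, 4.14], [0.28, 2.66], [-3.11, 3.11]. Speed limits (rad/s): [2.57, 2.57, 3.14, 3.14, 3.14, 3.14].

### API

Orientations are given as [roll, pitch, yaw] about the fixed x, y, z axes, in that order (R = Rz(yaw) Ry(pitch) Rx(roll)).
In Python, from cell import status, eyes, job gives the robot as it stands.
- The arm moves only by the tool jog_arm, never from a script. Its argument "series" is a list of rows, each a list of 3 entries, a list of its own where there are three numbers: the gripper command: -1 is shut, 1 is fully open, values between are in proportion, then the shift along the tool's x, y, z in m, then the turn, a rotation vector about the tool's x, y, z in rad. In form: [[grip, [x, y, z], [ax, ay, az]], ...]. A call has 1 to 12 rows; each row is the pose to reach, as a shift and turn from the pose commanded when the call began, along the tool's axes at that moment; what a row does not reach only later rows make up. A row lasts 1/12 s, in which the tool goes at most 41.7 mm and 7.16 degrees, less where a joint would pass 70% of its speed; a pose out of reach is approached as far as the arm can. A call with a gripper value outside its range is refused whole. The fingers move at their own pace and stop on an object; "squeeze" is the grip in N (left out, the last holds). Time passes only in rows, so rows that repeat a pose let the fingers close. It gives the time, the measured TCP pose, the force and the opening at its end, in the units of the state.
- status.observe(): the state, without advancing time (a new reading comes with each control period).
- eyes.read_camera(name): name is "side" or "top"; returns a dict with "img" (400x640x3 uint8, red, green, blue), "range_z" (400x640 float32, m along the optical axis (not along the pixel's ray), 0 where there is no reading), "camera_matrix" (3x3 intrinsics, pixels), "T" (4x4, takes a point from camera to world coordinates). Camera axes: x right, y down, z forward; pixel columns grow to the right and rows downward; lengths in m; the calibration is good to about 2 mm. A picture is of the moment at which its call begins.
- job.hand_in(): hands the job in, once; it reports no verdict.
The state is a dict: "time": time; "qpos": joint angles; "qvel": joint speeds; "joint_efforts": joint torques, N m; "tool_pos": TCP position; "tool_rot": TCP orientation; "contact_force": force on the tool from outside, world axes, zero at the start; "torque": the same for the moment, N m; "opening": finger opening in m.
Only numpy, scipy, OpenCV 4.12 (cv2) and the standard library are available. Lean on these libraries where they do the work, as an engineer would, in place of code of your own. Each camera call takes 0.05 s, during which the arm holds its last target.

### The job

Take the steel bell shell off its sloped rest, turn it mouth down and put it over the upright steel peg so that it sits upright with its crown resting on the peg, centred on it, and let go. Then take the spring punch from its wooden holder, press it straight down on the cross scribed at the centre of the crown until its spring trips with a snap, stop there, and stand the punch back in its holder. Set things down rather than drop them, snap the punch nowhere else, and leave the other things on the bench alone.

Things in the scene. Friction and masses are not known exactly. Their poses are not given: they have to be found in the camera images.
- bell: loose dark steel cowbell shell, a hollow box open at the mouth, about 0.22 kg: 70 high, 54 wide (its y) with parallel narrow sides to grip, depth (its x) tapering from 46 at the mouth to 36 at the crown, wall and crown 3 thick. Origin: centre of the mouth opening; z runs from the mouth to the crown. At the start it lies on a broad face (its -x face) on the rest, crown towards the robot and up, its z axis about 36 degrees above level
- bell_crown (a point): centre of the crown's outer face, 70 mm along z from the bell's origin, where a 16 mm light cross is scribed; axes as the bell's
- rest: fixed wooden ramp the bell lies on, 40 wide (so the bell overhangs it by 7 on each side), sloping 40 degrees, high end (60 high) at its -x towards the robot, a 7 mm lip at the low +x end. Origin: centre of its foot on the bench
- stake_top (a point): centre of the flat top of a fixed upright round steel peg 22 in diameter; it stands 69 mm up from a 130 x 130 x 20 wooden base lying on the bench, so this point is 89 above the bench. With the bell home its crown rests on this top, the crown's outer face 3 mm above it, and the rim hangs 2 mm clear of the base
- punch: loose steel automatic centre punch about 0.13 kg, standing tip down in the holder. Origin: the point of its tip with the plunger out; z up along the tool. Plunger 7 in diameter from 0 to 18, nose 16 in diameter from 18 to 55, collar 32 in diameter from 55 to 62, dark knurled barrel to grip 20 in diameter from 62 to 145, cap to 152 mm
- punch_tip (a point): the point of the plunger, moves with it (blunt, 3 mm across)
- plunger (a joint): how far the plunger is pushed into the punch: 0 out, 0.014 m against its stop. A spring returns it: the push needed is about 3 N at first and climbs by about 1.5 N per mm, flattening out at 11 to 13 N; at about 7 to 9 mm the punch trips by itself with a snap and the resistance drops within a millimetre to about 5 N. Pushing on, it rises again and ends at the hard stop at 14 mm. Let up, the plunger comes out and the punch cocks itself again
- catch (a joint): the punch's inner toggle, in rad (not seen from outside): 0 cocked, about 0.4 just before the trip, 0.86 once tripped; over 0.75 counts as tripped
- holder_mouth (a point): centre of the top of the fixed wooden holder, a block 70 x 70 x 70 on the bench with an upright hole 24 (25 with play) in diameter right through. The punch hangs in it by its collar: its tip 55 mm below this point
- mallet: bystander: hammer lying on the bench, about 260 long, 26 high, origin at mid-length of its underside
- tin: bystander: open aluminium cup, 72 across, 60 high, origin under its centre
- small_bell: bystander: smaller finished bell, 44 wide and 55 high with a wire loop, standing mouth down; origin under its centre

How it is judged:
On the way, in this order (a step that is already met when the one before it is completed fails the run):
1. the bell sits upright, mouth down over the peg, crown on the peg's top and centred on it, let go (horizontal distance between bell_crown and stake_top below 0.01 m and angle between bell's own z axis and vertical below 0.13 rad and z of bell_crown in the frame of stake_top between -0.002 and 0.008 m and contact force between the fingers and bell below 0.1 N and linear speed of bell below 0.02 m/s), for 0.2 s.
2. the punch, upright, is pressed on the crown's cross until it trips (horizontal distance between bell_crown and stake_top below 0.01 m and angle between bell's own z axis and vertical below 0.13 rad and z of bell_crown in the frame of stake_top between -0.002 and 0.008 m and value of joint catch above 0.75 rad and horizontal distance between punch_tip and bell_crown below 0.006 m and z of punch_tip in the frame of bell_crown between -0.004 and 0.003 m and angle between punch's own z axis and vertical below 0.17 rad and contact force between punch and bell above 1 N), for 0.05 s.
At the end, for the whole second after the job is handed in: The bell is still upright on the peg (tilt under 0.13 rad, crown's centre within 10 mm of the peg's axis and on its top), the punch stands back in its holder (within 8 mm of the hole's axis, tilt under 0.12 rad, collar down on the block within 6 mm), both let go and at rest (all of step 1 and horizontal distance between punch and holder_mouth below 0.008 m and angle between punch's own z axis and vertical below 0.12 rad and z of punch in the frame of holder_mouth between -0.061 and -0.049 m and contact force between the fingers and punch below 0.1 N and linear speed of punch below 0.02 m/s); the robot touches nothing.
It fails at once if the punch snaps elsewhere than on the crown's cross (more than 10 mm off) (value of joint catch above 0.75 rad and (horizontal distance between punch_tip and bell_crown above 0.01 m or z of punch_tip in the frame of bell_crown below -0.006 m)).
It fails at once if the punch is driven hard on after it has tripped (over 45 N on the bell) (contact force between punch and bell above 45 N).
It fails at once if the bell is dropped (contact force between the fingers and bell below 0.1 N and linear speed of bell above 0.45 m/s).
It fails at once if the punch is dropped (contact force between the fingers and punch below 0.1 N and linear speed of punch above 0.45 m/s).
It fails at once if a bystander (mallet, cup, small bell) is shifted by more than 15 mm (distance of any of mallet, tin, small_bell from where it was at the start of the episode above 0.015 m).
It also fails if it takes over 69 s, if anything falls off the work surface, if the arm or the gripper's body presses on something with over 40 N, if the wrist force passes 120 N, or if a joint passes its speed limit or range.

## Working session

There is one attempt and no reset: what is moved stays moved. The work goes in short steps, Python scripts to look and compute and a tool call to move; the robot and the scene stay as the last step left them, time stands still between calls to the robot, and variables do not carry over. Pictures are saved under pics/ and viewed, and the job is handed in when it is done.

Besides the shell and the picture viewer there is one more tool, called after "Request:" as a command line: name --argument value ..., lists and objects as JSON in quotes. jog_arm: Moves the arm, as the interface text tells. Its arguments: {"type":"object","properties":{"series":{"type":"array","items":{"type":"array"}},"squeeze":{"type":"number"}},"required":["series"]}

```bash
ls; mkdir -p pics; python3 - <<'E'
from cell import status, eyes
import cv2,numpy as np
s=status.observe()
print({k:np.round(v,3) for k,v in s.items()})
for n in ("side","top"):
    c=eyes.read_camera(n); cv2.imwrite(f"pics/{n}0.png",c["img"][:,:,::-1]); np.savez(f"{n}0.npz",**c)
    print(np.round(c["camera_matrix"],1),np.round(c["T"],3))
E
```

```text
pics
{'time': np.float64(0.0), 'qpos': array([-1.267,  0.343,  1.525,  0.   ,  1.275, -0.146]), 'qvel': array([-0.001, -0.   ,  0.   , -0.   , -0.001,  0.   ]), 'joint_efforts': array([-3.0000e-03, -4.3124e+01, -2.4423e+01,  7.2000e-02,  5.6000e-02,
       -0.0000e+00]), 'tool_pos': array([ 0.228, -0.472,  0.226]), 'tool_rot': array([-3.14, -0.  ,  0.45]), 'contact_force': array([0.497, 0.696, 0.18 ]), 'torque': array([-0.036, -0.044,  0.009]), 'opening': np.float64(0.092)}
[[511.6   0.  319. ]
 [  0.  511.6 199.3]
 [  0.    0.    1. ]] [[ 0.921 -0.296  0.251  0.349]
 [-0.388 -0.687  0.614 -0.663]
 [-0.01  -0.664 -0.748  0.888]
 [ 0.     0.     0.     1.   ]]
[[427.    0.  326.9]
 [  0.  427.  202.3]
 [  0.    0.    1. ]] [[-0.01  -0.995  0.098  0.506]
 [-1.     0.01   0.004 -0.016]
 [-0.005 -0.098 -0.995  1.154]
 [ 0.     0.     0.     1.   ]]
```

View pics/side0.png

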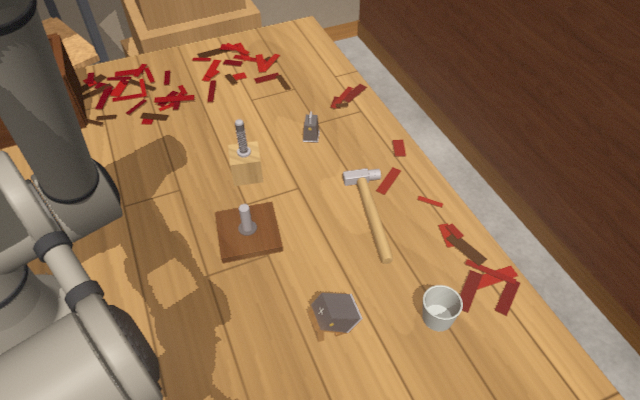

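View pics/top0.png

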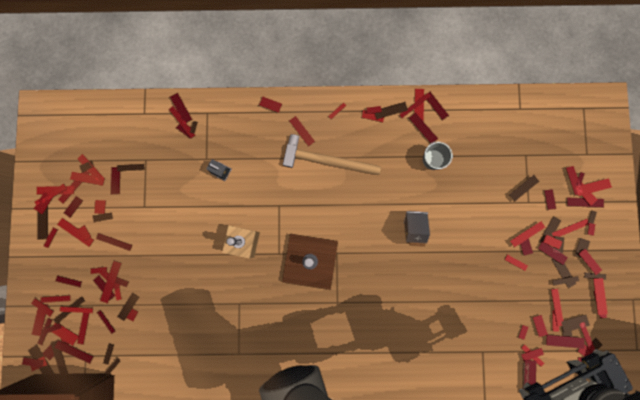

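The side view shows the bell at (335,312), the peg at (245,212) and the punch at (241,140). In the top view they are at (417,227), (309,262) and (237,241). Next I'll crop in and get the point clouds.

```bash
cat > h.py <<'E'
import numpy as np,cv2
def cloud(c):
    z=c["range_z"];K=c["camera_matrix"];T=c["T"]
    v,u=np.mgrid[:z.shape[0],:z.shape[1]]
    P=np.stack([(u-K[0,2])/K[0,0]*z,(v-K[1,2])/K[1,1]*z,z],-1)@T[:3,:3].T+T[:3,3]
    P[z<=0]=np.nan
    return P
def ray(c,u,v,zw):
    K=c["camera_matrix"];T=c["T"]
    d=T[:3,:3]@np.array([(u-K[0,2])/K[0,0],(v-K[1,2])/K[1,1],1]); o=T[:3,3]
    return o+d*(zw-o[2])/d[2]
def proj(c,p):
    T=c["T"];q=T[:3,:3].T@(np.asarray(p)-T[:3,3]);K=c["camera_matrix"];return (K@q/q[2])[:2]
def crop(c,u0,v0,u1,v1,k,name):
    im=cv2.resize(c["img"][v0:v1,u0:u1,::-1],None,fx=k,fy=k,interpolation=cv2.INTER_CUBIC)
    for u in range(u0,u1,10):
        cv2.putText(im,str(u),((u-u0)*k,8),0,.3,(0,255,255)); cv2.line(im,((u-u0)*k,10),((u-u0)*k,14),(0,255,255))
    for v in range(v0,v1,10):
        cv2.putText(im,str(v),(0,(v-v0)*k+4),0,.3,(0,255,255))
    cv2.imwrite(name,im)
E
python3 - <<'E'
from h import *
s=np.load("side0.npz");t=np.load("top0.npz")
crop(s,295,280,375,345,8,"pics/s_bell.png")
crop(s,205,110,295,265,5,"pics/s_peg.png")
crop(t,390,200,450,255,10,"pics/t_bell.png")
crop(t,210,220,345,295,5,"pics/t_peg.png")
for n,c in(("s",s),("t",t)):
    P=cloud(c); print(n)
    for name,lo,hi in (("bell",(.38,-.32,.03),(.56,-.15,.2)),("punch",(.3,.1,.09),(.6,.3,.3)),("holder",(.3,.1,.06),(.6,.3,.078)),("peg",(.3,-.05,.08),(.5,.1,.12)),("base",(.3,-.1,.01),(.5,.15,.03))):
        m=np.all((P>lo)&(P<hi),-1); Q=P[m]; print(name,len(Q),Q.min(0).round(4) if len(Q) else 0,Q.max(0).round(4) if len(Q) else 0,Q.mean(0).round(4) if len(Q) else 0)
E
```

```text
s
bell 1161 [ 0.5018 -0.2711  0.0302] [ 0.56   -0.2123  0.0919] [ 0.5319 -0.2488  0.0694]
punch 264 [0.5091 0.1966 0.0905] [0.5299 0.2188 0.1683] [0.5183 0.2047 0.1324]
holder 624 [0.4788 0.1675 0.0601] [0.5598 0.2507 0.078 ] [0.5175 0.2022 0.0702]
peg 92 [0.4554 0.0203 0.0802] [0.4767 0.0435 0.0922] [0.4658 0.0309 0.088 ]
base 2092 [ 0.392  -0.0387  0.01  ] [0.4999 0.107  0.03  ] [0.4476 0.0227 0.0203]
t
bell 539 [ 0.5    -0.2679  0.0301] [ 0.5597 -0.2107  0.0927] [ 0.5316 -0.237   0.0731]
punch 106 [0.5072 0.2033 0.0919] [0.5243 0.2232 0.1694] [0.5154 0.2096 0.1454]
holder 654 [0.4741 0.1725 0.0604] [0.5554 0.2544 0.0778] [0.5152 0.2107 0.0705]
peg 61 [0.4537 0.0265 0.0859] [0.4735 0.0464 0.0934] [0.4629 0.0359 0.0891]
base 1865 [ 0.3899 -0.0344  0.0129] [0.5    0.1085 0.0296] [0.4484 0.0356 0.0208]
```

View pics/s_bell.png

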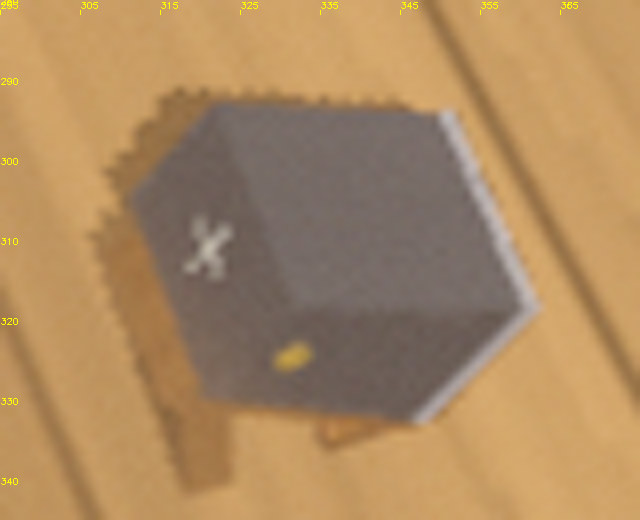

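View pics/s_peg.png

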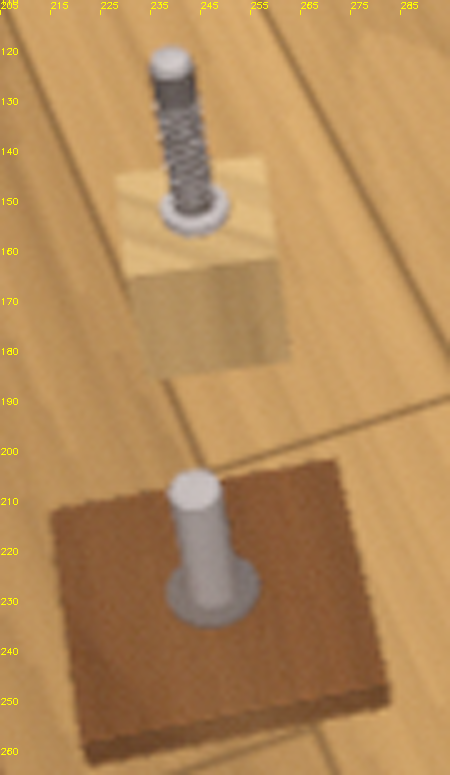

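View pics/t_bell.png

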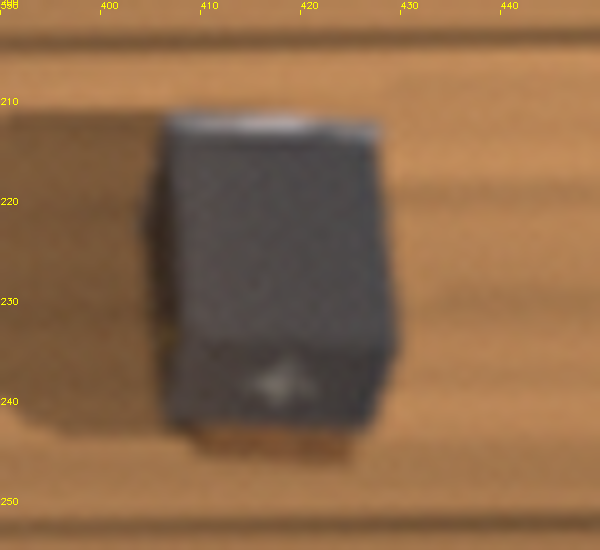

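View pics/t_peg.png

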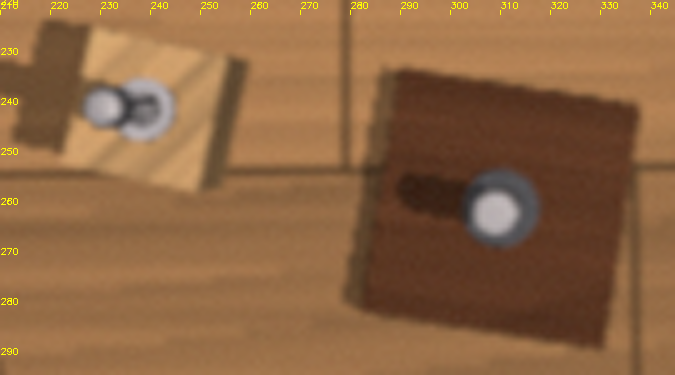

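The crown cross is at side (321,311) and top (418,238), and the bell's edges are clear in both views. I'll fit the poses by reprojection in both cameras.

```bash
cat > fit.py <<'E'
from h import *
from scipy.optimize import least_squares
from scipy.spatial.transform import Rotation as R
s=np.load("side0.npz");t=np.load("top0.npz")
def px(l,u0,v0,k): return (np.array(l,float)+.5)/k-.5+[u0,v0]
a,b,m=.018,.023,.027; H=.07
# bell frame: x up-facing broad is +x; mouth x +-23, crown +-18
C=dict(x=(0,0,H),ctL=(a,m,H),ctR=(a,-m,H),cbL=(-a,m,H),cbR=(-a,-m,H),mtL=(b,m,0),mtR=(b,-m,0),mbR=(-b,-m,0),mbL=(-b,m,0))
so=dict(zip(["x","ctL","ctR","cbL","cbR","mtL","mtR","mbR"],px([(209,248),(218,103),(300,303),(133,197),(205,398),(446,113),(537,308),(415,423)],295,280,8)))
to=dict(zip(["x","ctL","ctR","cbL","cbR","mtL","mtR"],px([(279,381),(172,340),(396,345),(163,425),(370,430),(168,120),(380,128)],390,200,10)))
def res(p,cams=((s,so),(t,to))):
    r=[];Rm=R.from_rotvec(p[3:6]).as_matrix()
    for c,o in cams:
        for k,q in o.items(): r.append(proj(c,Rm@C[k]+p[:3])-q)
    return np.concatenate(r)
# z axis points to -x & up
z=np.array([-np.cos(.63),0,np.sin(.63)]);y=np.array([0,1.,0]);x=np.cross(y,z)
print("x up?",x)
# left y on image top... world y left = +y
if x[2]<0: y=-y; x=-x
R0=R.from_matrix(np.c_[x,y,z]).as_rotvec()
for nm,cams in (("both",((s,so),(t,to))),("side",((s,so),)),("top",((t,to),))):
    f=least_squares(res,np.r_[.56,-.24,.05,R0],args=(cams,),loss="soft_l1")
    M=R.from_rotvec(f.x[3:6]).as_matrix()
    print(nm,"o",f.x[:3].round(4),"z",M[:,2].round(3),"y",M[:,1].round(3),"x",M[:,0].round(3),"crown",(f.x[:3]+M[:,2]*H).round(4),"elev",np.degrees(np.arcsin(M[2,2])).round(1),"rms",np.sqrt(np.mean(res(f.x,cams)**2)).round(2))
for nm,zz,q1,q2 in (("peg",.089,px((195,490),205,110,5),px((495,213),210,220,5)),("cap",.167,px((171,57),205,110,5),px((103,106),210,220,5)),("collar",.077,px((194,208),205,110,5),px((143,110),210,220,5))):
    print(nm,ray(s,*q1,zz).round(4),ray(t,*q2,zz).round(4))
for c,q in((s,[(115,178),(263,157),(277,258),(130,278)]),(t,[(92,25),(230,57),(202,192),(65,153)])):
    k=(205,110) if c is s else (210,220)
    Q=[ray(c,*px(i,*k,5),.07) for i in q]; print("holder",np.mean(Q,0).round(4),np.round(Q,4)[:,:2].tolist())
E
python3 fit.py
```

```text
x up? [ 0.58914476 -0.          0.80802751]
both o [ 0.5769 -0.243   0.0307] z [-0.791  0.053  0.61 ] y [ 0.056  0.998 -0.013] x [ 0.609 -0.024  0.793] crown [ 0.5216 -0.2393  0.0733] elev 37.6 rms 0.59
side o [ 0.58   -0.2375  0.0203] z [-0.788  0.042  0.614] y [0.055 0.999 0.002] x [ 0.613 -0.035  0.789] crown [ 0.5248 -0.2346  0.0633] elev 37.9 rms 0.25
top o [ 0.5759 -0.2498  0.0096] z [-0.793  0.1    0.601] y [ 0.055  0.994 -0.093] x [0.607 0.041 0.794] crown [ 0.5204 -0.2428  0.0517] elev 36.9 rms 0.29
peg [0.4656 0.0338 0.089 ] [0.4631 0.0349 0.089 ]
cap [0.5189 0.2093 0.167 ] [0.5169 0.2117 0.167 ]
collar [0.5183 0.2098 0.077 ] [0.5157 0.2123 0.077 ]
holder [0.519  0.2111 0.07  ] [[0.4915, 0.2521], [0.5605, 0.2382], [0.5447, 0.17], [0.4791, 0.1843]]
holder [0.5175 0.2116 0.07  ] [[0.559, 0.2402], [0.5421, 0.1699], [0.4743, 0.1835], [0.4945, 0.253]]
```

```bash
cat >> fit.py <<'E'
print("---")
for c,cr,tp in((s,(321,311),(342,303)),(t,(418,239),(418,224))):
    P=cloud(c)
    for (u,v),w in((cr,3),(tp,5)):
        Q=P[v-w:v+w+1,u-w:u+w+1].reshape(-1,3);Q=Q[~np.isnan(Q).any(1)];mu=np.median(Q,0);n=np.linalg.svd(Q-Q.mean(0))[2][2];print("pt",mu.round(4),"n",(n*np.sign(n[2])).round(3))
# fit with elevation fixed 36 deg, no roll, per-cam z bias none
def mk(p):
    el=np.radians(36);ps=p[3]
    z=np.array([-np.cos(el)*np.cos(ps),-np.cos(el)*np.sin(ps),np.sin(el)]);y=np.array([-np.sin(ps),np.cos(ps),0]);return np.c_[np.cross(y,z),y,z]
def res2(p,sc=((s,so),(t,to))):
    M=mk(p);return np.concatenate([proj(c,M@C[k]+p[:3]+(p[4:7] if c is s else -p[4:7]))-q for c,o in sc for k,q in o.items()]+[p[4:7]/.002])
f=least_squares(res2,np.r_[.577,-.243,.035,-.05,0,0,0]);M=mk(f.x)
print(f.x.round(4),"crown",(f.x[:3]+M[:,2]*H).round(4),f.cost, res2(f.x).round(1))
E
python3 fit.py | sed -n '/---/,$p'
```

```text
---
pt [ 0.5225 -0.2406  0.0724] n [-0.793  0.101  0.601]
pt [ 0.5646 -0.2383  0.0689] n [ 0.557 -0.056  0.829]
pt [ 0.5178 -0.2407  0.0714] n [-0.808 -0.024  0.589]
pt [ 0.5557 -0.242   0.0724] n [ 0.549 -0.016  0.836]
[ 5.778e-01 -2.423e-01  2.830e-02 -6.570e-02  1.400e-03  8.000e-04
  1.000e-04] crown [ 0.5213 -0.2386  0.0694] 4.014700472793788 [-0.1  0.2 -0.6 -0.  -0.7  0.4 -0.8 -0.1 -0.1  0.1  0.8 -0.   0.3 -0.
  1.  -0.3 -0.2  0.5  1.1 -0.3  0.3  0.4 -0.4 -0.2 -0.   0.5 -0.3 -0.9
 -0.7 -0.5  0.7  0.4  0. ]
```

```bash
cat > go.py <<'E'
import sys,numpy as np
from scipy.spatial.transform import Rotation as R
from cell import status
def delta(pos,rpy):
    s=status.observe();M=R.from_euler("xyz",s["tool_rot"])
    T=R.from_euler("xyz",rpy)
    print("t",round(float(s["time"]),2),"pos",s["tool_pos"].round(4),"rot",s["tool_rot"].round(4),"F",s["contact_force"].round(2),"open",round(float(s["opening"]),4))
    for p in np.atleast_2d(pos): print("d",M.inv().apply(p-s["tool_pos"]).round(4).tolist(),"rv",(M.inv()*T).as_rotvec().round(4).tolist())
if __name__=="__main__":
    a=[float(x) for x in sys.argv[1:]]; delta(np.array(a[:-3]).reshape(-1,3),a[-3:])
E
python3 go.py .48 -.237 .144  3.1416 -.6 -.058
```

```text
t 0.1 pos [ 0.2282 -0.4724  0.2261] rot [-3.1402e+00 -2.0000e-04  4.4980e-01] F [ 0.6  -0.42  0.54] open 0.0924
d [0.3291, -0.1024, 0.0823] rv [-0.1536, 0.587, 0.492]
```

Request:
jog_arm --series '[[1,[0.03,-0.01,0.0],[-0.01,0.05,0.04]],[1,[0.06,-0.02,0.0],[-0.03,0.11,0.09]],[1,[0.095,-0.03,0.01],[-0.04,0.17,0.14]],[1,[0.13,-0.04,0.02],[-0.06,0.23,0.19]],[1,[0.165,-0.05,0.03],[-0.08,0.29,0.25]],[1,[0.2,-0.06,0.04],[-0.09,0.36,0.3]],[1,[0.235,-0.073,0.05],[-0.11,0.42,0.35]],[1,[0.27,-0.084,0.06],[-0.13,0.48,0.4]],[1,[0.3,-0.093,0.07],[-0.14,0.54,0.45]],[1,[0.32,-0.1,0.08],[-0.15,0.57,0.48]],[1,[0.3291,-0.1024,0.0823],[-0.1536,0.587,0.492]],[1,[0.3291,-0.1024,0.0823],[-0.1536,0.587,0.492]]]'

```text
time: 1.1
tool_pos: [0.4799, -0.2347, 0.1428]
tool_rot: [-3.139, -0.598, -0.057]
contact_force: [-0.6, 0.6, 0.0]
opening: 0.0922
```

```bash
python3 - <<'E'
from cell import eyes
from h import *
for n in("side","top"):
    c=eyes.read_camera(n); np.savez(n+"1.npz",**c)
    crop(c,*((250,240,400,350) if n=="side" else (380,180,460,250)),5 if n=="side" else 8,f"pics/{n}1.png")
E
python3 go.py .5494 -.2411 .0428  3.1416 -.6 -.058
```

```text
t 1.2 pos [ 0.4801 -0.2375  0.1443] rot [ 3.1398 -0.5997 -0.0559] F [ 0.45 -0.07  0.62] open 0.0919
d [-0.0, -0.0005, 0.123] rv [0.0006, 0.0003, 0.0018]
```

View pics/side1.png

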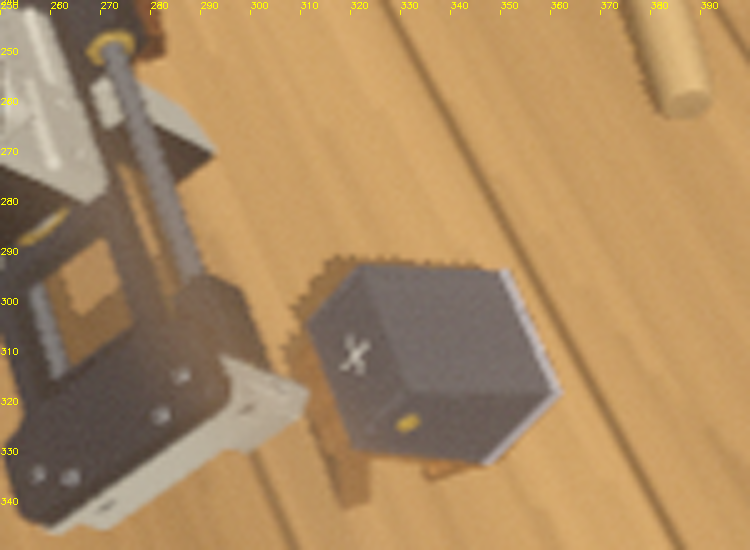

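View pics/top1.png

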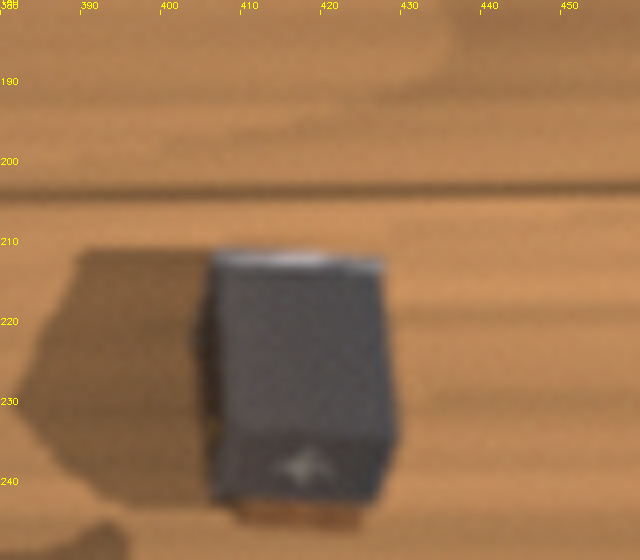

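Bell undisturbed, gripper at the left of the side crop. I'll look at the full frames to check the alignment.

```bash
python3 - <<'E'
from h import *
s=np.load("side1.npz");t=np.load("top1.npz")
for c in(s,t):
    print(proj(c,[.48,-.2375,.144]), proj(c,[.48-.041,-.2375+.002+.0,.144+.06]))
crop(t,370,200,480,300,6,"pics/t1b.png"); crop(s,200,180,400,360,4,"pics/s1b.png")
E
```

```text
[296.56320495 297.18977947] [269.90198534 285.17080669]
[423.54579902 254.79850853] [429.25708278 274.26253337]
```

View pics/t1b.png

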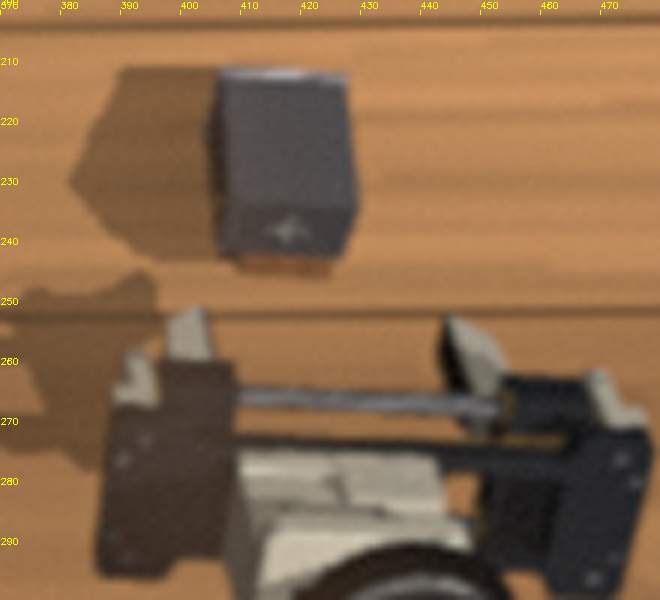

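View pics/s1b.png

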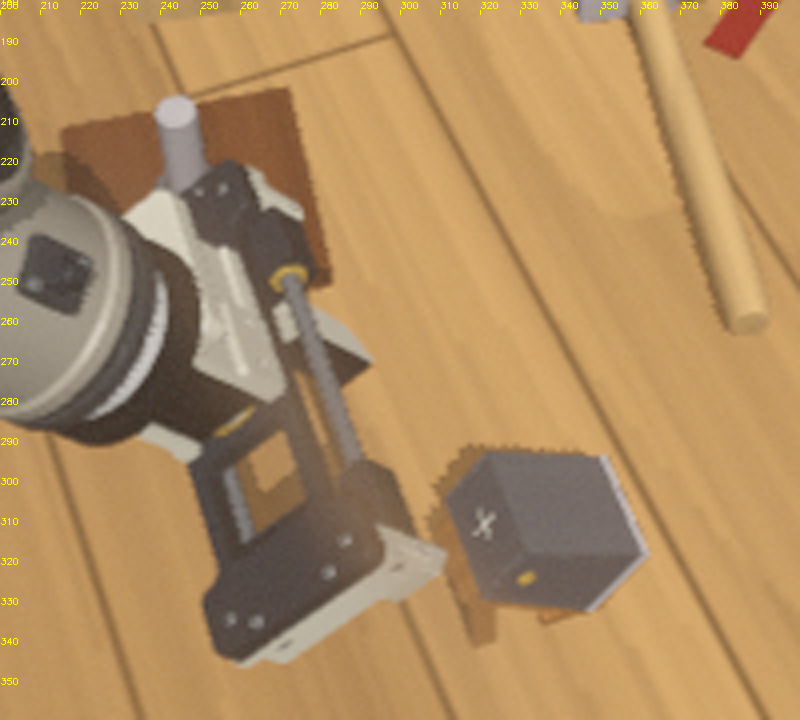

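Top view: fingertips near u 404 and 444, centred on 424, which matches the projected TCP. Both fingers clear the bell, so I'll advance along tool z.

Request:
jog_arm --series '[[1,[0,0,0.02],[0,0,0]],[1,[0,0,0.04],[0,0,0]],[1,[0,0,0.06],[0,0,0]],[1,[0,0,0.08],[0,0,0]],[1,[0,0,0.1],[0,0,0]],[1,[0,0,0.112],[0,0,0]],[1,[0,0,0.12],[0,0,0]],[1,[0,0,0.123],[0,0,0]],[1,[0,0,0.123],[0,0,0]]]'

```text
time: 1.95
tool_pos: [0.5497, -0.2427, 0.0429]
tool_rot: [3.14, -0.601, -0.057]
contact_force: [0.2, -0.9, 0.1]
opening: 0.0915
```

```bash
python3 - <<'E'
from cell import eyes
from h import *
for n in("side","top"):
    c=eyes.read_camera(n); np.savez(n+"2.npz",**c)
    crop(c,*((240,220,380,350) if n=="side" else (380,190,460,270)),5 if n=="side" else 7,f"pics/{n}2.png")
E
python3 go.py .5494 -.2411 .0428  3.1416 -.6 -.058
```

```text
t 2.05 pos [ 0.5495 -0.2424  0.0436] rot [ 3.1392 -0.6012 -0.0572] F [0.74 0.28 0.53] open 0.0916
d [-0.0006, -0.0013, 0.0005] rv [0.0019, -0.0012, 0.0007]
```

View pics/side2.png

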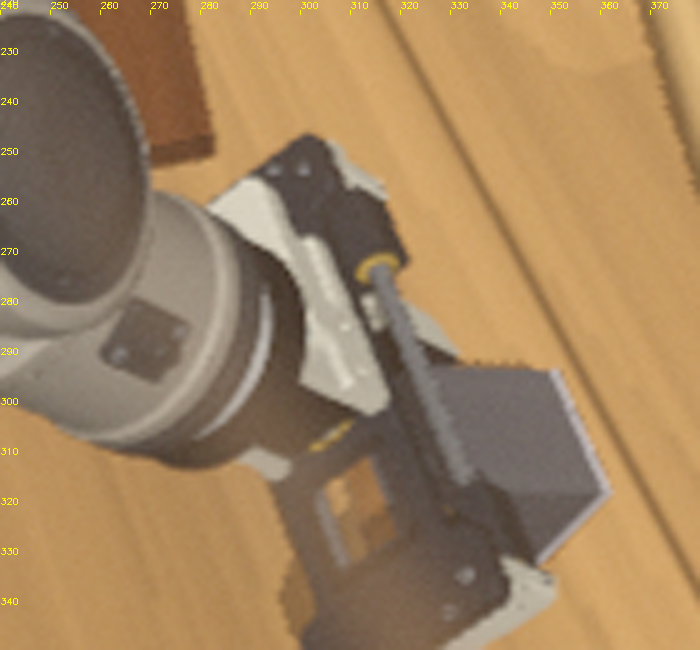

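View pics/top2.png

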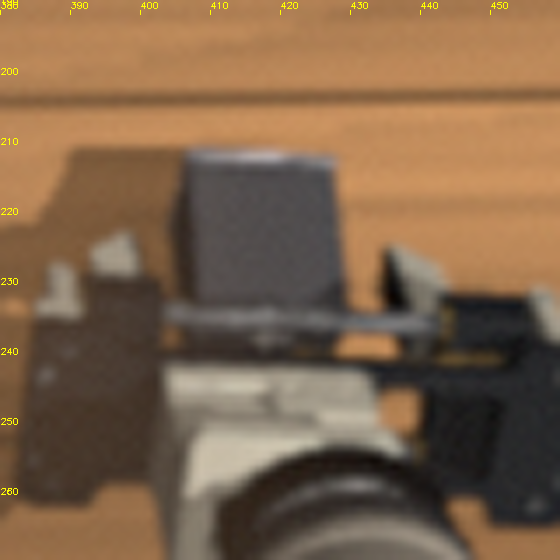

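The bell lies centred between the fingers (inner faces at u≈400 and 434, bell centre ≈417) with no contact force. Closing.

Request:
jog_arm --series '[[-1,[0,0,0],[0,0,0]],[-1,[0,0,0],[0,0,0]],[-1,[0,0,0],[0,0,0]],[-1,[0,0,0],[0,0,0]],[-1,[0,0,0],[0,0,0]],[-1,[0,0,0],[0,0,0]],[-1,[0,0,0],[0,0,0]],[-1,[0,0,0],[0,0,0]],[-1,[0,0,0],[0,0,0]],[-1,[0,0,0],[0,0,0]]]' --squeeze 40

```text
time: 2.88
tool_pos: [0.5495, -0.2415, 0.043]
tool_rot: [3.14, -0.601, -0.057]
contact_force: [-2.5, 0.7, 3.0]
opening: 0.0538
```

```bash
python3 go.py .5494 -.2411 .15  3.1416 -.6 -.058 ; python3 go.py .5094 -.2411 .20  3.1416 .334 -.058
```

```text
t 2.88 pos [ 0.5495 -0.2415  0.043 ] rot [ 3.1402 -0.6006 -0.0571] F [-2.51  0.68  3.02] open 0.0538
d [0.0603, -0.0003, -0.0883] rv [0.0009, -0.0006, 0.0007]
t 2.88 pos [ 0.5495 -0.2415  0.043 ] rot [ 3.1402 -0.6006 -0.0571] F [-2.51  0.68  3.02] open 0.0538
d [0.0557, 0.0021, -0.1521] rv [0.0012, -0.9346, 0.0002]
```

Request:
jog_arm --series '[[-1,[0.004,0,-0.006],[0,0,0]],[-1,[0.012,0,-0.018],[0,0,0]],[-1,[0.024,0,-0.035],[0,0,0]],[-1,[0.036,0,-0.053],[0,0,0]],[-1,[0.05,0,-0.073],[0,0,0]],[-1,[0.06,0,-0.088],[0,0,0]],[-1,[0.06,0,-0.088],[0,0,0]]]'

```text
time: 3.47
tool_pos: [0.5505, -0.2426, 0.1529]
tool_rot: [3.135, -0.605, -0.054]
contact_force: [0.9, 0.3, -2.9]
opening: 0.0539
```

```bash
python3 - <<'E'
from cell import eyes
from h import *
for n in("side",):
    c=eyes.read_camera(n); np.savez(n+"3.npz",**c)
    crop(c,*((220,180,400,330) if n=="side" else (380,190,460,270)),4 if n=="side" else 7,f"pics/{n}3.png")
E
python3 go.py .48 -.10 .24  3.1416 .334 -.058
```

```text
t 3.52 pos [ 0.5498 -0.2419  0.1507] rot [ 3.1372 -0.6027 -0.0549] F [ 0.06 -0.28 -2.35] open 0.0539
d [-0.0132, -0.1374, -0.1181] rv [0.0037, -0.9367, 0.0011]
```

View pics/side3.png

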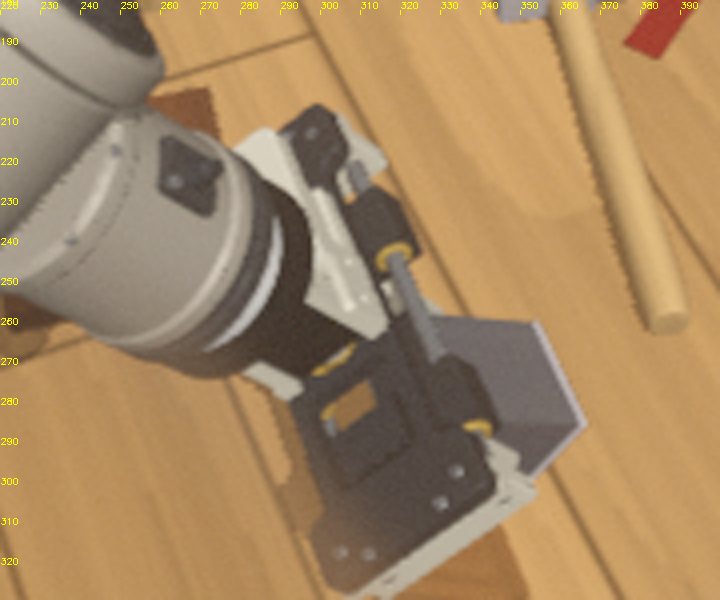

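The bell is lifted off the rest and firmly held, with a force of about -2.4 N. Turning it mouth down and heading for the peg.

Request:
jog_arm --series '[[-1,[0.0,-0.005,-0.02],[0,-0.06,0]],[-1,[0.0,-0.015,-0.045],[0,-0.14,0]],[-1,[0.0,-0.03,-0.07],[0,-0.23,0]],[-1,[0.0,-0.05,-0.09],[0,-0.32,0]],[-1,[-0.003,-0.07,-0.1],[0,-0.42,0]],[-1,[-0.005,-0.09,-0.11],[0,-0.52,0]],[-1,[-0.008,-0.105,-0.115],[0,-0.62,0]],[-1,[-0.01,-0.117,-0.118],[0,-0.72,0]],[-1,[-0.013,-0.127,-0.118],[0,-0.81,0]],[-1,[-0.013,-0.134,-0.118],[0,-0.88,0]],[-1,[-0.013,-0.137,-0.118],[0.003,-0.936,0.001]],[-1,[-0.013,-0.137,-0.118],[0.003,-0.936,0.001]]]'

```text
time: 4.52
tool_pos: [0.4806, -0.0984, 0.2355]
tool_rot: [-3.134, 0.342, -0.053]
contact_force: [-0.5, -0.2, -3.2]
opening: 0.054
```

```bash
python3 - <<'E'
from cell import eyes
from h import *
for n in("side","top"):
    c=eyes.read_camera(n); np.savez(n+"4.npz",**c)
    crop(c,*((200,110,400,260) if n=="side" else (330,190,430,290)),4 if n=="side" else 6,f"pics/{n}4.png")
E
python3 go.py .48 -.10 .24  3.1416 .334 -.058
```

```text
t 4.62 pos [ 0.48   -0.0996  0.237 ] rot [-3.1366  0.3374 -0.0552] F [ 0.31 -0.63 -3.77] open 0.054
d [-0.001, 0.0004, -0.0028] rv [-0.004, 0.0034, 0.0026]
```

View pics/side4.png

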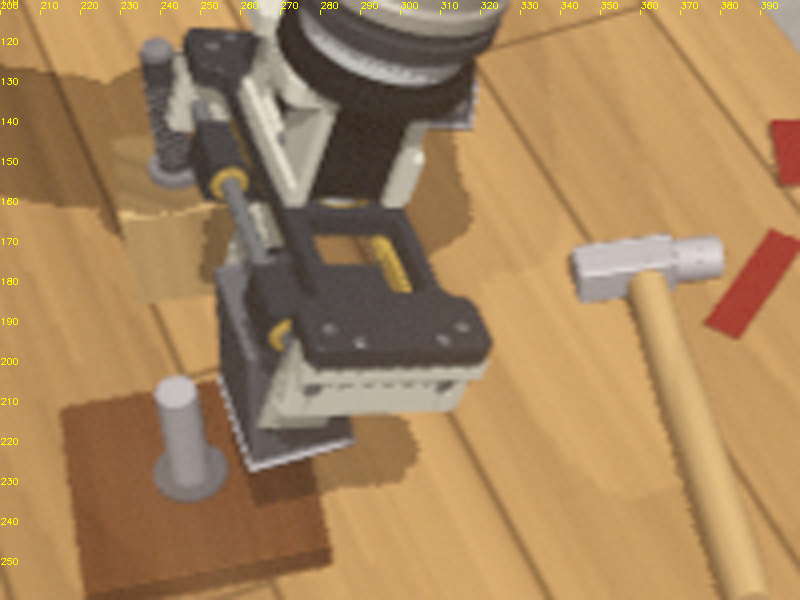

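View pics/top4.png

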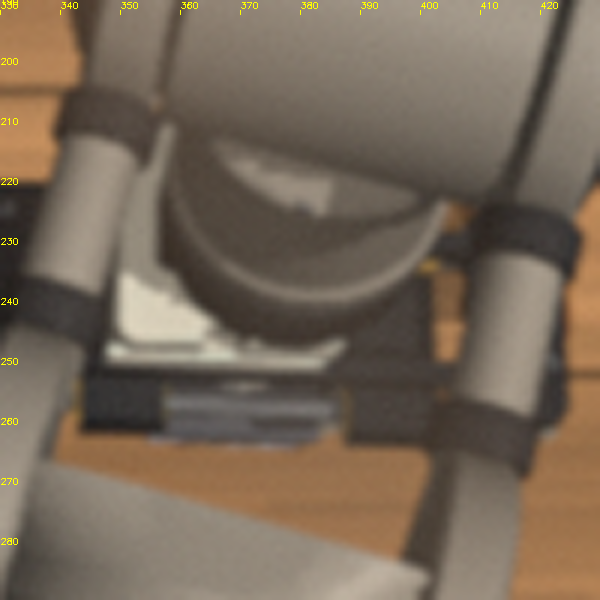

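```bash
python3 - <<'E'
from h import *
s=np.load("side4.npz")
crop(s,245,165,300,235,9,"pics/s4z.png")
P=cloud(s)
for (u,v) in ((262,205),(259,195),(280,216),(270,217)):
    print(u,v,P[v,u].round(4))
Q=P[188:212,257:262].reshape(-1,3);Q=Q[~np.isnan(Q).any(1)];print(len(Q),np.linalg.svd(Q-np.median(Q,0))[1:],np.median(Q,0))
E
```

```text
262 205 [ 0.4694 -0.124   0.2625]
259 195 [ 0.4703 -0.1082  0.2703]
280 216 [ 0.4919 -0.1442  0.2463]
270 217 [ 0.4794 -0.1263  0.2299]
120 (array([0.21757111, 0.08759099, 0.01259752]), array([[-0.07163222,  0.27234188, -0.95953047],
       [ 0.10952311,  0.95833229,  0.26382552],
       [-0.99139977,  0.08619235,  0.0984752 ]])) [ 0.46977598 -0.10335367  0.25680367]
```

View pics/s4z.png

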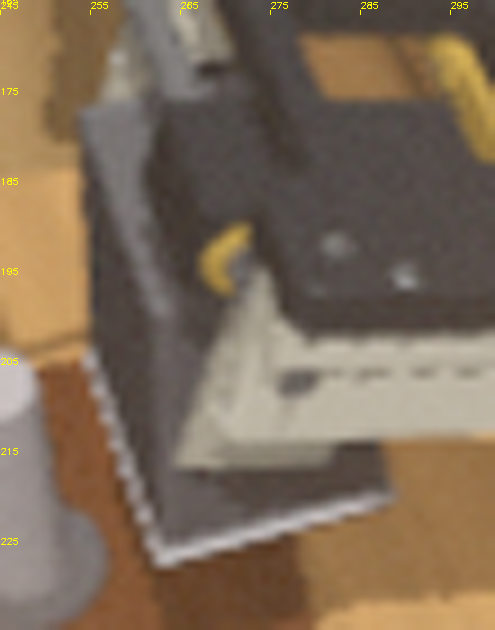

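```bash
cat > fit4.py <<'E'
from h import *
from scipy.optimize import least_squares
from scipy.spatial.transform import Rotation as R
s=np.load("side4.npz")
def px(l,u0,v0,k): return (np.array(l,float)+.5)/k-.5+[u0,v0]
a,b,m,H=.018,.023,.027,.07
X=np.array([(-a,m,H),(-a,-m,H),(-b,m,0),(-b,-m,0),(b,-m,0)])
o=px([(85,120),(165,312),(90,352),(160,562),(392,495)],245,165,9)
tp=np.array([.48,-.0996,.237]);TR=R.from_euler("xyz",[-3.1366,.3374,-.0552])
# nominal bell in tool from grasp
tp0=np.array([.5495,-.2415,.043]);T0=R.from_euler("xyz",[3.1402,-.6006,-.0571])
ps=-.058;el=np.radians(36.5)
z=np.array([-np.cos(el)*np.cos(ps),-np.cos(el)*np.sin(ps),np.sin(el)]);y=np.array([-np.sin(ps),np.cos(ps),0])
B0=R.from_matrix(np.c_[np.cross(y,z),y,z]);c0=np.array([.521,-.2405,.0715])
Bn=TR*T0.inv()*B0; cn=tp+(TR*T0.inv()).apply(c0-tp0)
print("nominal crown",cn.round(4),"z",Bn.as_matrix()[:,2].round(3))
def res(p,w):
    M=Bn*R.from_rotvec(p[3:]);org=cn+p[:3]-M.apply([0,0,H])
    return np.concatenate([np.concatenate([proj(s,M.apply(x)+org)-q for x,q in zip(X,o)])/.4,p[:3]/(.003*w),p[3:]/(.05*w)])
for w in (1,3):
    f=least_squares(res,np.zeros(6),args=(w,));M=Bn*R.from_rotvec(f.x[3:])
    print(w,"dp",f.x[:3].round(4),"rot",f.x[3:].round(3),"crown",(cn+f.x[:3]).round(4),"z",M.as_matrix()[:,2].round(3),"off crown-tcp",(cn+f.x[:3]-tp).round(4),"res",(f.fun[:10]*.4).round(1))
E
python3 fit4.py
```

```text
nominal crown [ 0.4861 -0.1008  0.2768] z [ 0.004 -0.006  1.   ]
1 dp [ 0.0048  0.0024 -0.0017] rot [0.028 0.01  0.009] crown [ 0.4908 -0.0984  0.2751] z [ 0.013 -0.034  0.999] off crown-tcp [0.0108 0.0012 0.0381] res [-0.3 -1.4 -0.2  0.7 -0.3  0.3  0.4  0.   0.3  0.4]
3 dp [ 0.0067  0.0102 -0.0106] rot [0.024 0.013 0.01 ] crown [ 0.4927 -0.0906  0.2663] z [ 0.015 -0.03   0.999] off crown-tcp [0.0127 0.009  0.0293] res [-0.1 -1.1 -0.1  0.6 -0.2  0.4  0.4 -0.2 -0.   0.2]
```

```bash
python3 go.py .4563 .0348 .190 .4563 .0348 .150  3.1416 .327 -.056
```

```text
t 4.62 pos [ 0.48   -0.0996  0.237 ] rot [-3.1366  0.3374 -0.0552] F [ 0.31 -0.63 -3.77] open 0.054
d [-0.0138, -0.1326, 0.0553] rv [-0.0047, 0.0104, 0.0007]
d [-0.0005, -0.1324, 0.093] rv [-0.0047, 0.0104, 0.0007]
```

Request:
jog_arm --series '[[-1,[-0.002,-0.012,0.004],[-0.001,0.002,0]],[-1,[-0.005,-0.034,0.012],[-0.002,0.004,0]],[-1,[-0.008,-0.062,0.025],[-0.003,0.006,0]],[-1,[-0.011,-0.09,0.038],[-0.004,0.01,0.001]],[-1,[-0.013,-0.115,0.05],[-0.005,0.01,0.001]],[-1,[-0.014,-0.129,0.055],[-0.005,0.01,0.001]],[-1,[-0.01,-0.1325,0.067],[-0.005,0.01,0.001]],[-1,[-0.005,-0.1325,0.08],[-0.005,0.01,0.001]],[-1,[-0.0005,-0.1324,0.09],[-0.005,0.01,0.001]],[-1,[-0.0005,-0.1324,0.093],[-0.005,0.01,0.001]],[-1,[-0.0005,-0.1324,0.093],[-0.005,0.01,0.001]],[-1,[-0.0005,-0.1324,0.093],[-0.005,0.01,0.001]]]'

```text
time: 5.62
tool_pos: [0.4567, 0.0338, 0.1522]
tool_rot: [3.138, 0.325, -0.06]
contact_force: [0.6, -0.1, -2.5]
opening: 0.0536
```

```bash
python3 - <<'E'
from cell import eyes
from h import *
c=eyes.read_camera("side"); np.savez("side5.npz",**c)
crop(c,200,130,300,270,5,"pics/side5.png")
c=eyes.read_camera("top"); np.savez("top5.npz",**c)
crop(c,260,200,380,300,5,"pics/top5.png")
E
python3 go.py .4563 .0348 .150  3.1416 .327 -.056
```

```text
t 5.72 pos [0.4571 0.0338 0.1525] rot [ 3.1382  0.324  -0.0596] F [ 0.01  0.23 -2.55] open 0.054
d [-0.0, -0.001, 0.0027] rv [0.0023, -0.003, -0.0034]
```

View pics/side5.png

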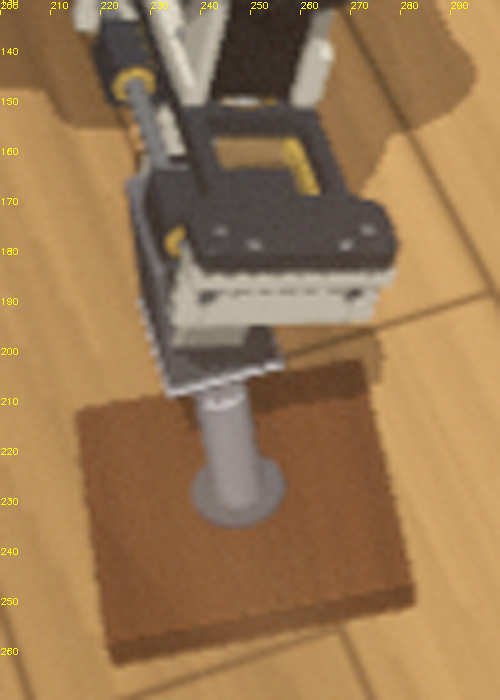

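View pics/top5.png

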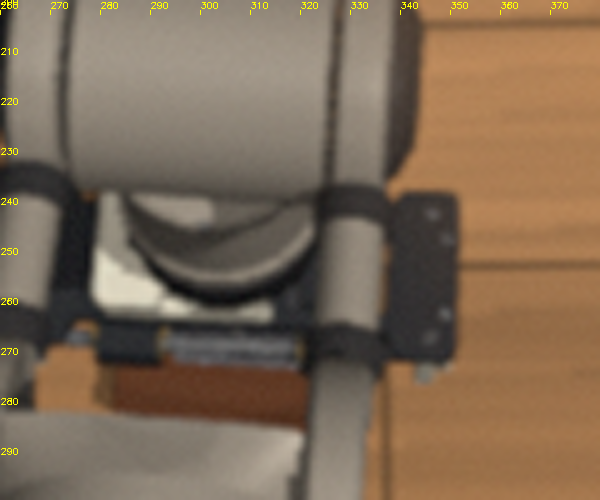

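```bash
python3 - <<'E'
from h import *
s=np.load("side5.npz")
def px(l,u0,v0,k): return (np.array(l,float)+.5)/k-.5+[u0,v0]
o=px([(138,300),(170,395),(283,365)],200,130,5)
for zm in (.116,.1195,.1225):
    Q=np.array([ray(s,*q,zm) for q in o]);c=(Q[0]+Q[2])/2
    print(zm,c[:2].round(4),"minus peg",(c[:2]-[.4656,.0338]).round(4),"w",np.linalg.norm(Q[1]-Q[0]).round(4),"d",np.linalg.norm(Q[2]-Q[1]).round(4),"yaw",np.arctan2(-(Q[0]-Q[1])[0],(Q[0]-Q[1])[1]).round(3))
E
```

```text
0.116 [0.467  0.0417] minus peg [0.0014 0.0079] w 0.0549 d 0.0464 yaw -0.048
0.1195 [0.4665 0.0385] minus peg [0.0009 0.0047] w 0.0546 d 0.0462 yaw -0.048
0.1225 [0.466  0.0358] minus peg [0.0004 0.002 ] w 0.0544 d 0.046 yaw -0.048
```

```bash
python3 go.py .4565 .0343 .110 .4565 .0343 .062  3.1416 .327 -.056
```

```text
t 5.72 pos [0.4571 0.0338 0.1525] rot [ 3.1382  0.324  -0.0596] F [ 0.01  0.23 -2.55] open 0.054
d [0.0129, -0.0006, 0.0405] rv [0.0023, -0.003, -0.0034]
d [0.0282, -0.0008, 0.086] rv [0.0023, -0.003, -0.0034]
```

Request:
jog_arm --series '[[-1,[0.002,0,0.006],[0.0,0,0]],[-1,[0.006,0,0.02],[0,0,0]],[-1,[0.012,0,0.037],[0,0,0]],[-1,[0.018,0,0.055],[0,0,0]],[-1,[0.023,0,0.07],[0,0,0]],[-1,[0.0263,0,0.08],[0,0,0]],[-1,[0.0282,0,0.086],[0,0,0]],[-1,[0.0282,0,0.086],[0,0,0]]]'

```text
time: 6.38
tool_pos: [0.4554, 0.0337, 0.0604]
tool_rot: [3.138, 0.327, -0.059]
contact_force: [-0.4, 1.0, -2.6]
opening: 0.0534
```

```bash
python3 - <<'E'
from cell import eyes
from h import *
c=eyes.read_camera("side"); np.savez("side6.npz",**c)
crop(c,200,140,300,270,6,"pics/side6.png")
E
python3 go.py .4565 .0343 .05 3.1416 .327 -.056
```

```text
t 6.43 pos [0.4559 0.0337 0.0612] rot [ 3.1381  0.3261 -0.0591] F [-0.44  0.47 -1.89] open 0.0536
d [0.0041, -0.0006, 0.0105] rv [0.0025, -0.0009, -0.003]
```

View pics/side6.png

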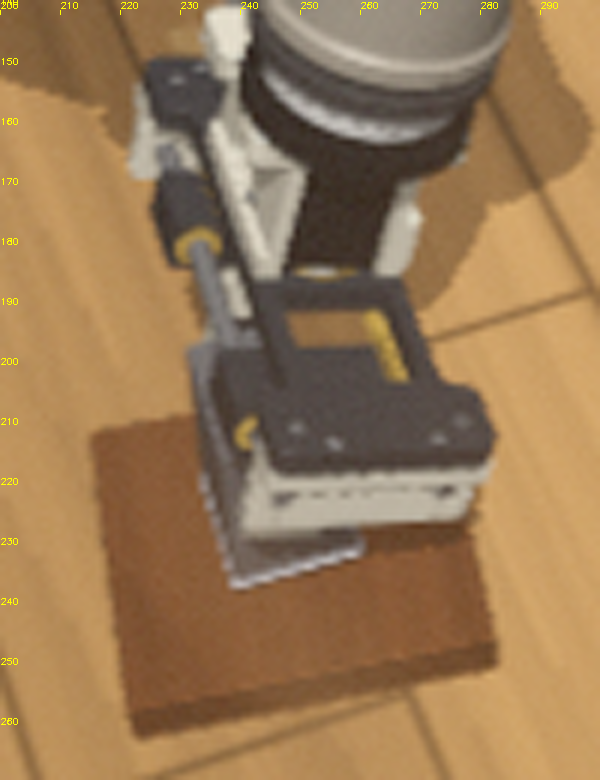

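The bell is over the peg, and its mouth centre at about (247,226) lines up with the peg's foot. Lowering slowly until it touches.

Request:
jog_arm --series '[[-1,[0.0006,0,0.0015],[0,0,0]],[-1,[0.001,0,0.003],[0,0,0]],[-1,[0.0016,0,0.0045],[0,0,0]],[-1,[0.0018,0,0.0055],[0,0,0]],[-1,[0.0018,0,0.0055],[0,0,0]]]'

```text
time: 6.85
tool_pos: [0.4559, 0.0337, 0.0556]
tool_rot: [3.138, 0.325, -0.059]
contact_force: [0.6, -0.2, -2.7]
opening: 0.0539
```

Request:
jog_arm --series '[[-1,[0.0003,0,0.001],[0,0,0]],[-1,[0.0006,0,0.002],[0,0,0]],[-1,[0.0008,0,0.0025],[0,0,0]],[-1,[0.0008,0,0.0025],[0,0,0]]]'

```text
time: 7.18
tool_pos: [0.4557, 0.0337, 0.0528]
tool_rot: [3.138, 0.326, -0.059]
contact_force: [0.9, -0.4, -2.7]
opening: 0.0537
```

Request:
jog_arm --series '[[-1,[0.0002,0,0.0007],[0,0,0]],[-1,[0.0005,0,0.0014],[0,0,0]],[-1,[0.0007,0,0.002],[0,0,0]],[-1,[0.0007,0,0.002],[0,0,0]]]'

```text
time: 7.52
tool_pos: [0.4559, 0.0337, 0.0511]
tool_rot: [3.138, 0.325, -0.059]
contact_force: [-0.7, 0.5, 0.3]
opening: 0.0537
```

Contact: the weight has come off the wrist. A look before letting go.

```bash
python3 - <<'E'
from cell import eyes
from h import *
c=eyes.read_camera("side"); np.savez("side7.npz",**c)
crop(c,220,180,275,250,9,"pics/side7.png")
for zz in (.02,.022,.025): print(proj(c,[.4656,.0338,zz]))
E
python3 go.py .4565 .0343 .05 3.1416 .327 -.056
```

```text
[247.44014593 228.39253927]
[247.33427414 227.81731978]
[247.17492761 226.95156294]
t 7.57 pos [0.4559 0.0337 0.0511] rot [ 3.138   0.3254 -0.0591] F [ 0.52 -0.36  2.02] open 0.0539
d [0.0009, -0.0006, 0.0009] rv [0.0026, -0.0016, -0.0029]
```

View pics/side7.png

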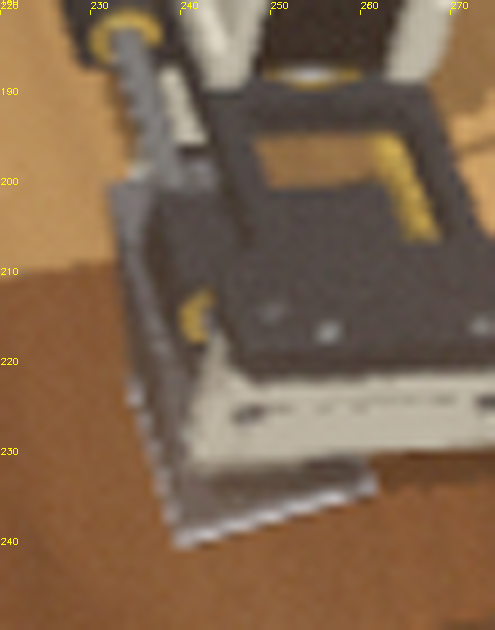

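Mouth centre is within about 1–2 px of the peg axis. Releasing.

Request:
jog_arm --series '[[-0.1,[0,0,0],[0,0,0]],[0.2,[0,0,0],[0,0,0]],[0.4,[0,0,0],[0,0,0]],[0.6,[0,0,0],[0,0,0]],[0.8,[0,0,0],[0,0,0]],[1,[0,0,0],[0,0,0]],[1,[0,0,0],[0,0,0]],[1,[0,0,0],[0,0,0]]]'

```text
time: 8.23
tool_pos: [0.4558, 0.0337, 0.0508]
tool_rot: [3.138, 0.326, -0.059]
contact_force: [0.1, -0.4, 0.4]
opening: 0.0899
```

```bash
python3 - <<'E'
from cell import eyes
from h import *
c=eyes.read_camera("side"); np.savez("side8.npz",**c)
crop(c,210,160,300,250,7,"pics/side8.png")
E
python3 go.py .4559 .0337 .15 3.1416 .327 -.056
```

```text
t 8.28 pos [0.4558 0.0337 0.0508] rot [ 3.138   0.3256 -0.0591] F [-0.72  0.71 -0.13] open 0.0908
d [-0.0317, 0.0004, -0.094] rv [0.0026, -0.0014, -0.0029]
```

View pics/side8.png

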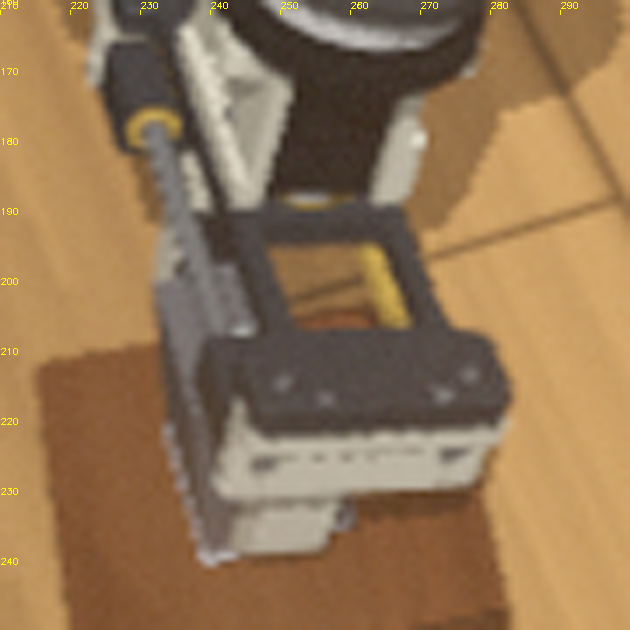

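The bell stays put. Backing off along the tool axis.

Request:
jog_arm --series '[[1,[0,0,-0.008],[0,0,0]],[1,[0,0,-0.02],[0,0,0]],[1,[0,0,-0.035],[0,0,0]],[1,[0,0,-0.055],[0,0,0]],[1,[0,0,-0.08],[0,0,0]],[1,[0,0,-0.11],[0,0,0]],[1,[0,0,-0.145],[0,0,0]],[1,[0,0,-0.18],[0,0,0]],[1,[0,0,-0.2],[0,0,0]],[1,[0,0,-0.2],[0,0,0]]]'

```text
time: 9.12
tool_pos: [0.5225, 0.0304, 0.2452]
tool_rot: [3.138, 0.316, -0.059]
contact_force: [0.2, -0.1, -0.1]
opening: 0.0916
```

```bash
python3 - <<'E'
from cell import eyes
from h import *
c=eyes.read_camera("side"); np.savez("side9.npz",**c)
crop(c,200,80,320,265,4,"pics/side9.png")
c=eyes.read_camera("top"); np.savez("top9.npz",**c)
crop(c,210,210,345,295,5,"pics/top9.png")
E
python3 go.py .4559 .0337 .15 3.1416 .327 -.056
```

```text
t 9.22 pos [0.5199 0.0307 0.2408] rot [ 3.138   0.3242 -0.0591] F [ 0.18  0.78 -0.36] open 0.0922
d [-0.0318, 0.0004, 0.1065] rv [0.0026, -0.0028, -0.003]
```

View pics/side9.png

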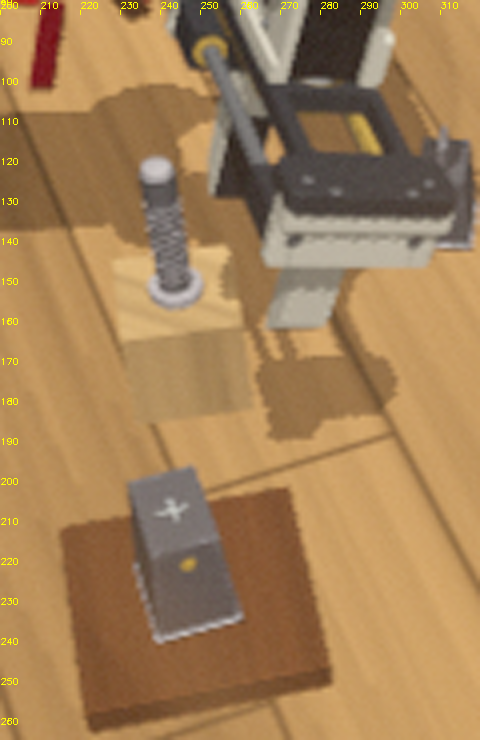

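View pics/top9.png

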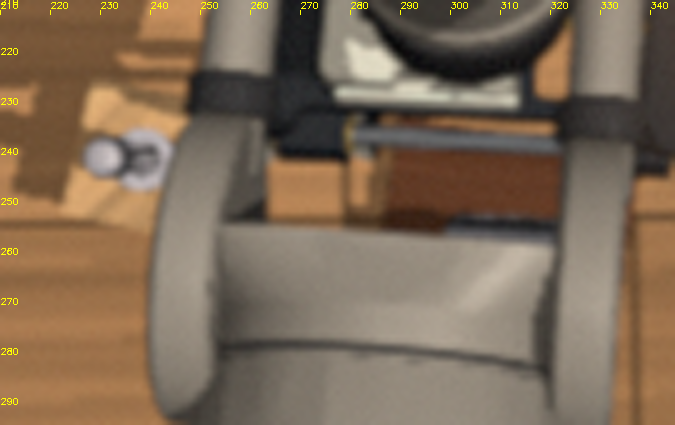

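The bell sits upright over the peg with its cross at side (242.6,207). Next the punch: hover above it.

```bash
python3 go.py .5175 .211 .215 3.1416 0 0; python3 - <<'E'
from h import *
s=np.load("side9.npz")
def px(l,u0,v0,k): return (np.array(l,float)+.5)/k-.5+[u0,v0]
print(ray(s,*px((172,510),200,80,4),.092),"peg side .4656 .0338")
E
```

```text
t 9.22 pos [0.5199 0.0307 0.2408] rot [ 3.138   0.3242 -0.0591] F [ 0.18  0.78 -0.36] open 0.0922
d [-0.0041, -0.18, 0.028] rv [-0.006, 0.3242, -0.058]
[0.46367972 0.03323711 0.092     ] peg side .4656 .0338
```

Request:
jog_arm --series '[[1,[0,-0.01,0],[0,0.03,-0.005]],[1,[0,-0.03,0.0],[-0.001,0.07,-0.01]],[1,[-0.001,-0.055,0.003],[-0.002,0.11,-0.02]],[1,[-0.002,-0.08,0.008],[-0.003,0.16,-0.03]],[1,[-0.003,-0.105,0.014],[-0.004,0.21,-0.04]],[1,[-0.004,-0.13,0.02],[-0.005,0.26,-0.05]],[1,[-0.004,-0.155,0.025],[-0.006,0.3,-0.055]],[1,[-0.0041,-0.172,0.028],[-0.006,0.32,-0.058]],[1,[-0.0041,-0.18,0.028],[-0.006,0.324,-0.058]],[1,[-0.0041,-0.18,0.028],[-0.006,0.324,-0.058]]]'

```text
time: 10.05
tool_pos: [0.5161, 0.2122, 0.2134]
tool_rot: [3.141, 0.004, 0.002]
contact_force: [-0.2, 0.1, 0.2]
opening: 0.0918
```

```bash
python3 - <<'E'
from cell import eyes
from h import *
c=eyes.read_camera("side"); np.savez("side10.npz",**c)
crop(c,190,60,310,240,4,"pics/side10.png")
E
python3 go.py .5175 .211 .145 .5175 .211 .115 3.1416 0 0
```

```text
t 10.1 pos [0.5167 0.211  0.2137] rot [3.1409e+00 3.8000e-03 1.3000e-03] F [-0.06 -0.83  0.18] open 0.0919
d [0.0011, -0.0, 0.0687] rv [0.0008, 0.0038, 0.0013]
d [0.0012, -0.0, 0.0987] rv [0.0008, 0.0038, 0.0013]
```

View pics/side10.png

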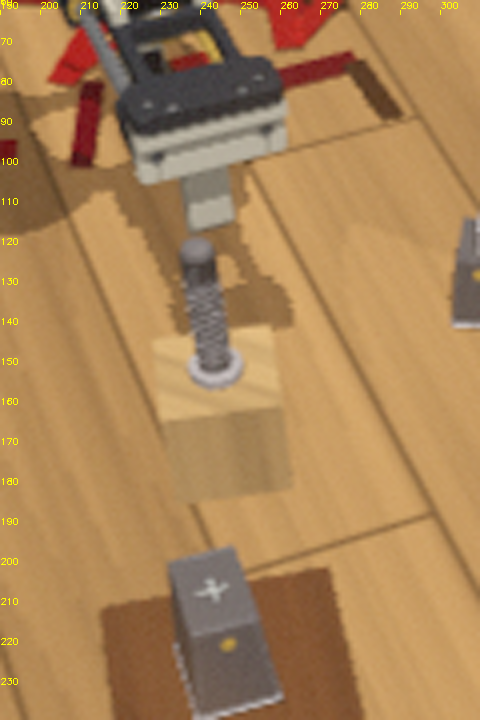

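The finger is in line with the punch cap at (239,121). Descending and closing.

Request:
jog_arm --series '[[1,[0.001,0,0.015],[0,0.004,0]],[1,[0.001,0,0.035],[0,0.004,0]],[1,[0.001,0,0.06],[0,0.004,0]],[1,[0.001,0,0.08],[0,0.004,0]],[1,[0.001,0,0.092],[0,0.004,0]],[1,[0.001,0,0.098],[0,0.004,0]],[1,[0.001,0,0.098],[0,0.004,0]]]'

```text
time: 10.68
tool_pos: [0.5178, 0.2096, 0.115]
tool_rot: [3.141, 0.001, -0.002]
contact_force: [-0.9, 1.1, 0.6]
opening: 0.0919
```

```bash
python3 - <<'E'
from cell import eyes
from h import *
c=eyes.read_camera("side"); np.savez("side11.npz",**c)
crop(c,190,70,290,200,5,"pics/side11.png")
c=eyes.read_camera("top"); np.savez("top11.npz",**c)
crop(c,170,190,310,290,5,"pics/top11.png")
E
python3 go.py .5175 .211 .115 3.1416 0 0
```

```text
t 10.78 pos [0.5188 0.2104 0.117 ] rot [-3.1415e+00 -2.9000e-03 -1.0000e-03] F [-0.17 -0.57  0.49] open 0.0916
d [-0.0013, -0.0006, 0.002] rv [-0.0001, -0.0029, -0.001]
```

View pics/side11.png

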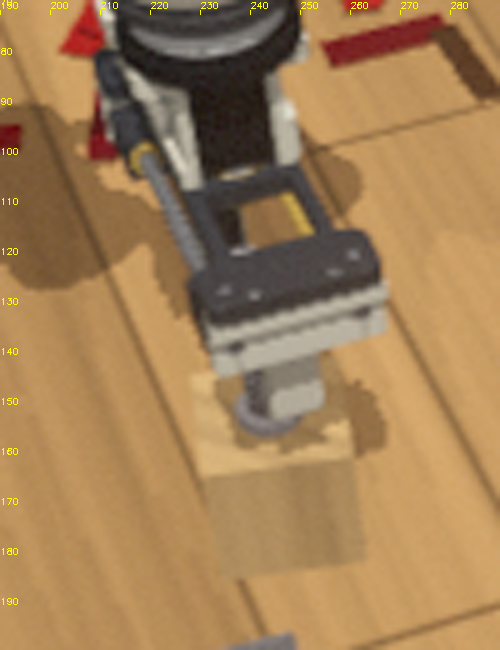

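View pics/top11.png

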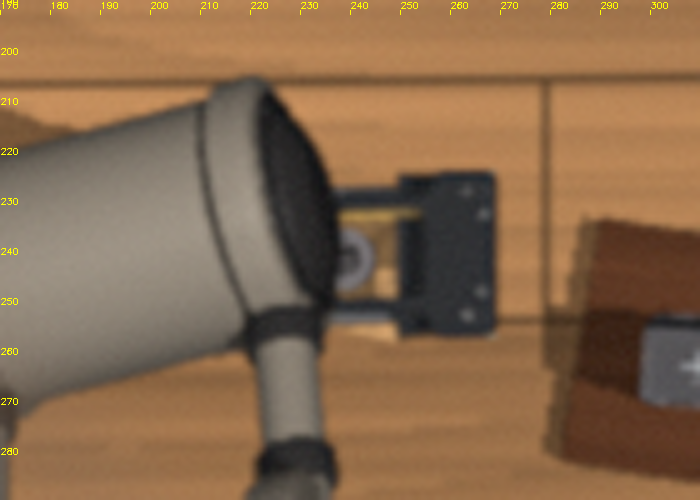

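Top view: the collar at (240,241.5) lies on the gripper's centre line. Closing.

Request:
jog_arm --series '[[-1,[0,0,0],[0,0,0]],[-1,[0,0,0],[0,0,0]],[-1,[0,0,0],[0,0,0]],[-1,[0,0,0],[0,0,0]],[-1,[0,0,0],[0,0,0]],[-1,[0,0,0],[0,0,0]],[-1,[0,0,0],[0,0,0]],[-1,[0,0,0],[0,0,0]],[-1,[0,0,0],[0,0,0]],[-1,[0,0,0],[0,0,0]],[-1,[0,0,0],[0,0,0]],[-1,[0,0,0],[0,0,0]]]' --squeeze 50

```text
time: 11.78
tool_pos: [0.5181, 0.211, 0.1164]
tool_rot: [-3.141, -0.002, -0.0]
contact_force: [0.0, -0.2, -0.1]
opening: 0.0193
```

Request:
jog_arm --series '[[-1,[0,0,0],[0,0,0]],[-1,[0,0,0],[0,0,0]]]'

```text
time: 11.95
tool_pos: [0.5181, 0.2111, 0.1164]
tool_rot: [-3.141, -0.002, -0.0]
contact_force: [-0.8, 1.0, -1.8]
opening: 0.0191
```

Request:
jog_arm --series '[[-1,[0,0,-0.005],[0,0,0]],[-1,[0,0,-0.015],[0,0,0]],[-1,[0,0,-0.03],[0,0,0]],[-1,[0,0,-0.05],[0,0,0]],[-1,[0,0,-0.07],[0,0,0]],[-1,[0,0,-0.095],[0,0,0]],[-1,[0,0,-0.115],[0,0,0]],[-1,[0,0,-0.125],[0,0,0]],[-1,[0,0,-0.125],[0,0,0]]]'

```text
time: 12.7
tool_pos: [0.5189, 0.2113, 0.2445]
tool_rot: [-3.14, -0.008, -0.0]
contact_force: [-0.6, 0.6, -1.4]
opening: 0.0189
```

```bash
python3 - <<'E'
from cell import eyes
from h import *
c=eyes.read_camera("side"); np.savez("side12.npz",**c)
crop(c,190,40,310,240,4,"pics/side12.png")
c=eyes.read_camera("top"); np.savez("top12.npz",**c)
crop(c,170,190,330,300,5,"pics/top12.png")
E
python3 go.py .4640 .0335 .240 3.1416 0 0
```

```text
t 12.8 pos [0.5175 0.2109 0.2411] rot [ 3.1415e+00 -1.9000e-03  0.0000e+00] F [ 0.59 -0.21 -2.28] open 0.0195
d [-0.0535, 0.1774, 0.001] rv [0.0001, -0.0019, 0.0]
```

View pics/side12.png

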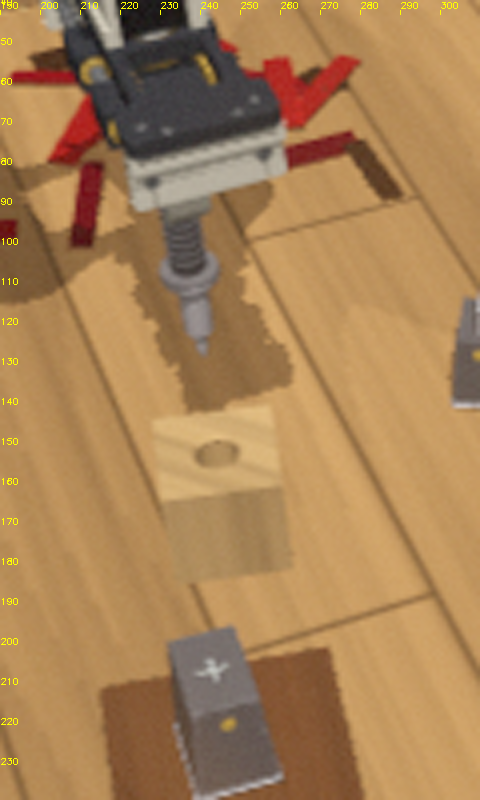

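View pics/top12.png

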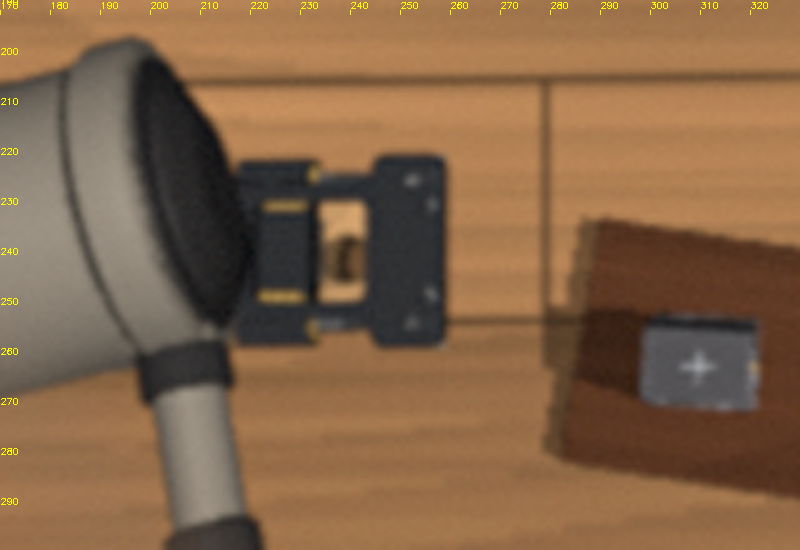

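The punch hangs straight, tip at side (241,127.6). The cross is at side (242.5,206.8) and top (309.5,263).

```bash
python3 - <<'E'
from h import *
s=np.load("side12.npz");t=np.load("top12.npz")
def px(l,u0,v0,k): return (np.array(l,float)+.5)/k-.5+[u0,v0]
print("cross",ray(s,*px((211,668),190,40,4),.092),ray(t,*px((698,366),170,190,5),.092))
print("hole",ray(s,*px((217,454),190,40,4),.07))
for z in(.138,.140,.142):print("tip",ray(s,*px((204,352),190,40,4),z))
print("collar",ray(s,*px((189,270),190,40,4),.140+.0585))
print("proj tip nominal",proj(s,[.5175,.2109,.140]),px((204,352),190,40,4))
E
```

```text
cross [0.46360973 0.03474446 0.092     ] [0.4617723  0.03332861 0.092     ]
hole [0.51878807 0.21057871 0.07      ]
tip [0.52279891 0.22065276 0.138     ]
tip [0.52233557 0.21829649 0.14      ]
tip [0.52187224 0.21594021 0.142     ]
collar [0.52120597 0.21729035 0.1985    ]
proj tip nominal [239.51682234 130.19026916] [240.625 127.625]
```

```bash
python3 - <<'E'
from h import *
s=np.load("side12.npz");P=cloud(s)
crop(s,220,90,260,135,14,"pics/s12z.png")
for u,v in((239,120),(240,122),(240,124),(241,126),(241,127),(238,106),(236,100),(237,103)): print(u,v,P[v,u].round(4))
E
```

```text
239 120 [0.5184 0.2025 0.1752]
240 122 [0.5201 0.2037 0.1682]
240 124 [0.5188 0.201  0.165 ]
241 126 [0.5215 0.2069 0.1539]
241 127 [0.5207 0.2047 0.153 ]
238 106 [0.5201 0.1975 0.2161]
236 100 [0.5186 0.2009 0.2297]
237 103 [0.5195 0.1999 0.2224]
```

View pics/s12z.png

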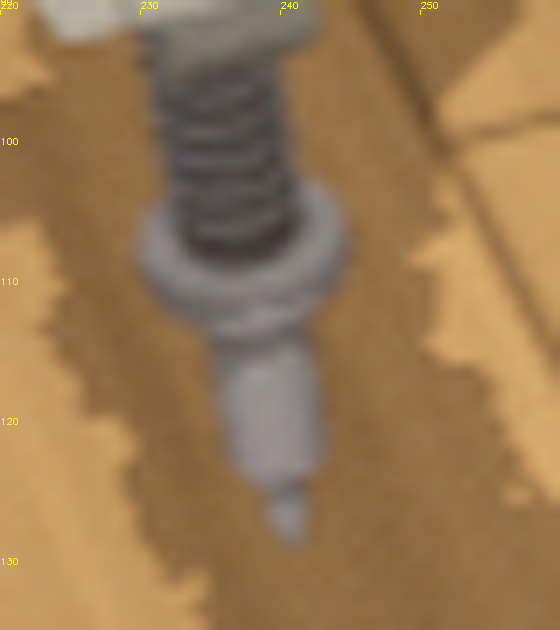

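```bash
python3 go.py .4615 .034 .240 .4615 .034 .215 3.1416 0 0
```

```text
t 12.8 pos [0.5175 0.2109 0.2411] rot [ 3.1415e+00 -1.9000e-03  0.0000e+00] F [ 0.59 -0.21 -2.28] open 0.0195
d [-0.056, 0.1769, 0.001] rv [0.0001, -0.0019, 0.0]
d [-0.0561, 0.1769, 0.026] rv [0.0001, -0.0019, 0.0]
```

Request:
jog_arm --series '[[-1,[-0.004,0.012,0],[0,0,0]],[-1,[-0.011,0.035,0],[0,0,0]],[-1,[-0.02,0.065,0],[0,0,0]],[-1,[-0.03,0.095,0],[0,0,0]],[-1,[-0.04,0.125,0],[0,0,0]],[-1,[-0.048,0.152,0],[0,0,0]],[-1,[-0.054,0.17,0.005],[0,-0.002,0]],[-1,[-0.056,0.177,0.015],[0,-0.002,0]],[-1,[-0.056,0.177,0.024],[0,-0.002,0]],[-1,[-0.056,0.177,0.026],[0,-0.002,0]],[-1,[-0.056,0.177,0.026],[0,-0.002,0]],[-1,[-0.056,0.177,0.026],[0,-0.002,0]]]'

```text
time: 13.8
tool_pos: [0.4619, 0.0346, 0.215]
tool_rot: [-3.141, 0.0, 0.001]
contact_force: [-0.1, 0.3, -1.8]
opening: 0.0193
```

```bash
python3 - <<'E'
from cell import eyes
from h import *
c=eyes.read_camera("side"); np.savez("side13.npz",**c)
crop(c,215,155,275,225,11,"pics/side13.png")
c=eyes.read_camera("top"); np.savez("top13.npz",**c)
crop(c,260,220,350,300,6,"pics/top13.png")
E
python3 go.py .4615 .034 .215 3.1416 0 0
```

```text
t 13.9 pos [0.4622 0.0346 0.2155] rot [-3.1414e+00 -8.0000e-04  1.1000e-03] F [-0.85  0.12 -1.35] open 0.0194
d [-0.0007, 0.0006, 0.0005] rv [-0.0001, -0.0008, 0.0011]
```

View pics/side13.png

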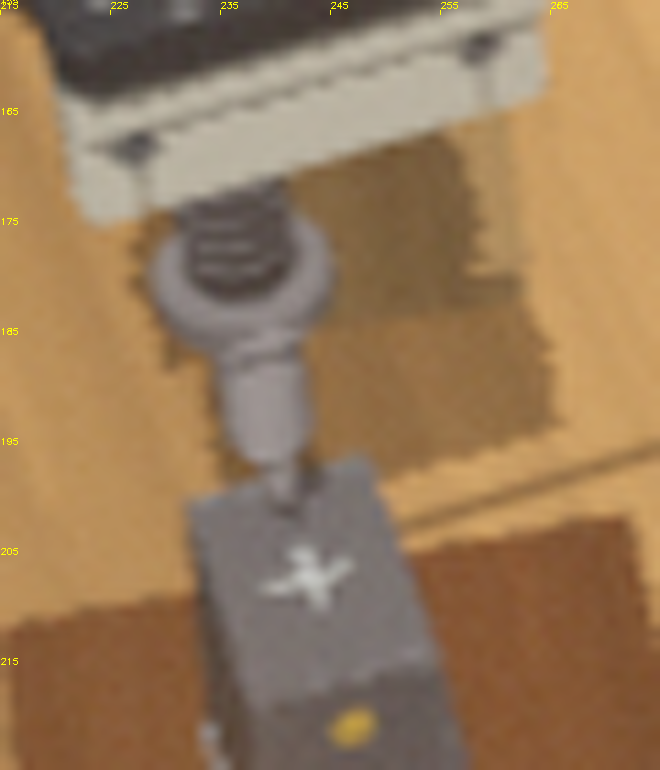

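View pics/top13.png

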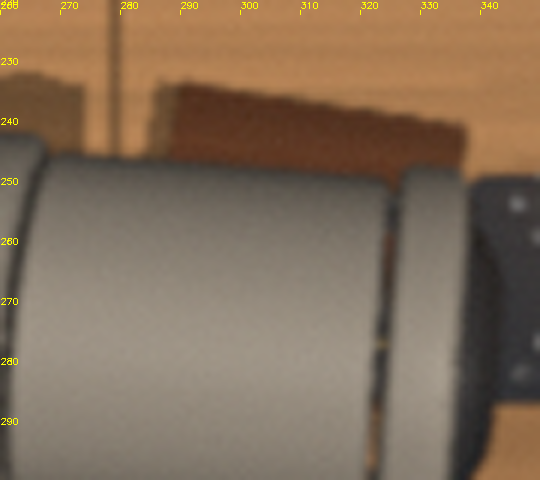

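```bash
python3 - <<'E'
from h import *
s=np.load("side13.npz")
def px(l,u0,v0,k): return (np.array(l,float)+.5)/k-.5+[u0,v0]
tip=px((285,507),215,155,11);cr=px((311,578),215,155,11);print(tip,cr)
C=ray(s,*cr,.092);print("cross",C)
for h in(.012,.016,.02,.023,.026,.03): print(h,(ray(s,*tip,.092+h)-C).round(4))
E
```

```text
[240.45454545 200.63636364] [242.81818182 207.09090909]
cross [0.46407251 0.03316835 0.092     ]
0.012 [-0.001   0.0082  0.012 ]
0.016 [-0.0016  0.0046  0.016 ]
0.02 [-0.0022  0.001   0.02  ]
0.023 [-0.0026 -0.0017  0.023 ]
0.026 [-0.003  -0.0044  0.026 ]
0.03 [-0.0036 -0.008   0.03  ]
```

The tip reads about 2.5 mm short in x. I'll correct by +2.3 mm, go down 15 mm and look again.

Request:
jog_arm --series '[[-1,[0.001,0,0.003],[0,0,0]],[-1,[0.0023,0,0.007],[0,0,0]],[-1,[0.0023,0,0.011],[0,0,0]],[-1,[0.0023,0,0.014],[0,0,0]],[-1,[0.0023,0,0.015],[0,0,0]],[-1,[0.0023,0,0.015],[0,0,0]]]'

```text
time: 14.4
tool_pos: [0.464, 0.034, 0.1999]
tool_rot: [-3.141, 0.001, 0.0]
contact_force: [0.1, -0.9, -1.8]
opening: 0.0194
```

```bash
python3 - <<'E'
from cell import eyes
from h import *
c=eyes.read_camera("side"); np.savez("side14.npz",**c)
crop(c,220,170,270,225,13,"pics/side14.png")
E
python3 go.py .4615 .034 .215 3.1416 0 0
```

```text
t 14.45 pos [0.4641 0.034  0.2001] rot [-3.1414  0.     -0.    ] F [ 0.32  0.72 -0.77] open 0.0196
d [-0.0026, 0.0, -0.0149] rv [-0.0002, 0.0, -0.0]
```

View pics/side14.png

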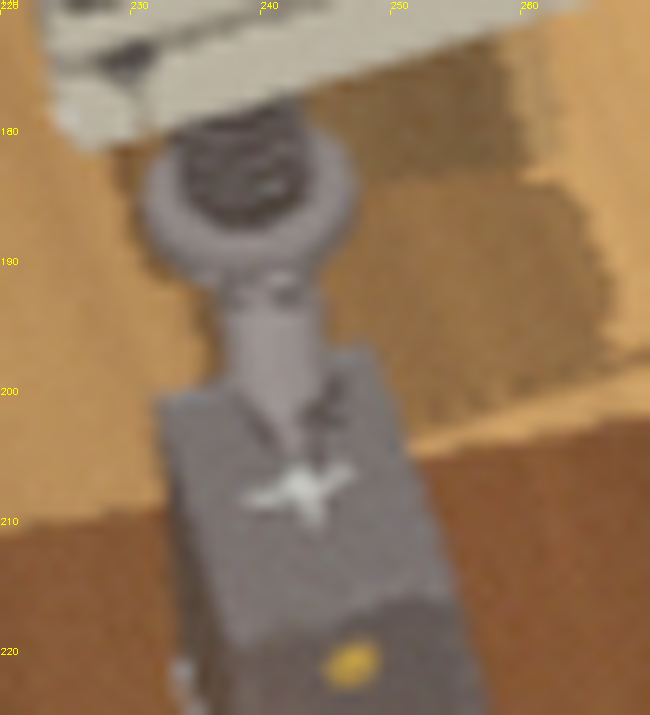

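Tip at about (242.5,206), almost on the cross at (243,207.5). Lowering gently to contact.

Request:
jog_arm --series '[[-1,[0,0,0.001],[0,0,0]],[-1,[0,0,0.002],[0,0,0]],[-1,[0,0,0.003],[0,0,0]],[-1,[0,0,0.004],[0,0,0]],[-1,[0,0,0.004],[0,0,0]]]'

```text
time: 14.87
tool_pos: [0.4641, 0.034, 0.1961]
tool_rot: [-3.141, -0.0, -0.0]
contact_force: [-0.6, -0.2, -3.3]
opening: 0.0194
```

Request:
jog_arm --series '[[-1,[0,0,0.001],[0,0,0]],[-1,[0,0,0.002],[0,0,0]],[-1,[0,0,0.002],[0,0,0]]]'

```text
time: 15.12
tool_pos: [0.4641, 0.034, 0.1941]
tool_rot: [-3.141, -0.0, -0.0]
contact_force: [0.2, -0.3, -2.4]
opening: 0.019
```

Request:
jog_arm --series '[[-1,[0,0,0.001],[0,0,0]],[-1,[0,0,0.002],[0,0,0]],[-1,[0,0,0.002],[0,0,0]]]'

```text
time: 15.37
tool_pos: [0.4645, 0.034, 0.1925]
tool_rot: [-3.142, -0.001, 0.0]
contact_force: [-0.1, -0.2, 1.4]
opening: 0.019
```

Contact (about 3 N). One check of where the tip stands before pressing.

```bash
python3 - <<'E'
from cell import eyes
from h import *
c=eyes.read_camera("side"); np.savez("side15.npz",**c)
crop(c,225,180,265,222,15,"pics/side15.png")
E
python3 go.py .4615 .034 .19 3.1416 0 0
```

```text
t 15.42 pos [0.4644 0.034  0.1926] rot [-3.1415e+00 -1.1000e-03  0.0000e+00] F [-0.05 -0.03  1.14] open 0.0194
d [-0.0029, -0.0, 0.0026] rv [-0.0, -0.0011, 0.0]
```

View pics/side15.png

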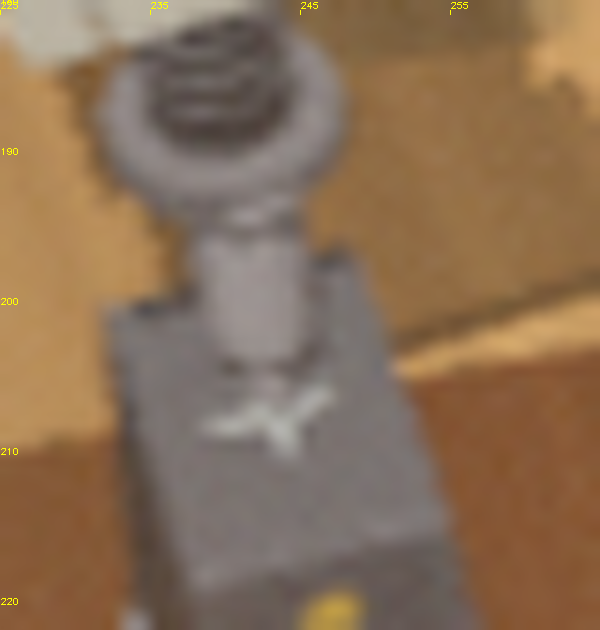

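The tip sits within about 1 px (<2 mm) of the cross centre. Pressing on in small steps.

Request:
jog_arm --series '[[-1,[0,0,0.001],[0,0,0]],[-1,[0,0,0.002],[0,0,0]],[-1,[0,0,0.003],[0,0,0]],[-1,[0,0,0.003],[0,0,0]]]'

```text
time: 15.75
tool_pos: [0.4645, 0.034, 0.1897]
tool_rot: [-3.142, -0.001, -0.0]
contact_force: [-0.7, 0.3, 5.7]
opening: 0.0189
```

Request:
jog_arm --series '[[-1,[0,0,0.001],[0,0,0]],[-1,[0,0,0.002],[0,0,0]],[-1,[0,0,0.002],[0,0,0]]]'

```text
time: 16.0
tool_pos: [0.4646, 0.034, 0.1879]
tool_rot: [-3.142, -0.002, -0.0]
contact_force: [-1.3, 0.9, 7.5]
opening: 0.0192
```

Request:
jog_arm --series '[[-1,[0,0,0.0005],[0,0,0]],[-1,[0,0,0.001],[0,0,0]],[-1,[0,0,0.001],[0,0,0]]]'

```text
time: 16.25
tool_pos: [0.4647, 0.034, 0.1872]
tool_rot: [-3.142, -0.002, 0.0]
contact_force: [-1.6, 0.9, 9.7]
opening: 0.019
```

Request:
jog_arm --series '[[-1,[0,0,0.0005],[0,0,0]],[-1,[0,0,0.001],[0,0,0]],[-1,[0,0,0.001],[0,0,0]]]'

```text
time: 16.5
tool_pos: [0.4647, 0.034, 0.1862]
tool_rot: [-3.142, -0.002, 0.0]
contact_force: [-2.6, 0.4, 9.8]
opening: 0.0191
```

Request:
jog_arm --series '[[-1,[0,0,0.0005],[0,0,0]],[-1,[0,0,0.001],[0,0,0]],[-1,[0,0,0.001],[0,0,0]]]'

```text
time: 16.75
tool_pos: [0.4646, 0.034, 0.1852]
tool_rot: [-3.142, -0.002, -0.0]
contact_force: [-1.5, 0.3, 9.9]
opening: 0.0194
```

Request:
jog_arm --series '[[-1,[0,0,0.0005],[0,0,0]],[-1,[0,0,0.001],[0,0,0]],[-1,[0,0,0.001],[0,0,0]]]'

```text
time: 17.0
tool_pos: [0.4643, 0.034, 0.1835]
tool_rot: [-3.141, -0.001, 0.0]
contact_force: [-0.2, 1.2, 2.4]
opening: 0.0192
```

The resistance dropped from 9.9 to 2.4 N, so it has tripped. Holding briefly to confirm.

Request:
jog_arm --series '[[-1,[0,0,0],[0,0,0]],[-1,[0,0,0],[0,0,0]],[-1,[0,0,0],[0,0,0]]]'

```text
time: 17.25
tool_pos: [0.4644, 0.034, 0.1834]
tool_rot: [-3.141, -0.001, 0.0]
contact_force: [-0.5, 0.8, 3.0]
opening: 0.0191
```

```bash
python3 - <<'E'
from cell import eyes
from h import *
c=eyes.read_camera("side"); np.savez("side16.npz",**c)
crop(c,225,180,265,222,15,"pics/side16.png")
E
python3 go.py .4615 .034 .19 3.1416 0 0
```

```text
t 17.3 pos [0.4644 0.034  0.1834] rot [-3.1414e+00 -7.0000e-04 -0.0000e+00] F [-0.51 -0.01  2.93] open 0.0196
d [-0.0028, 0.0, -0.0066] rv [-0.0001, -0.0007, -0.0]
```

View pics/side16.png

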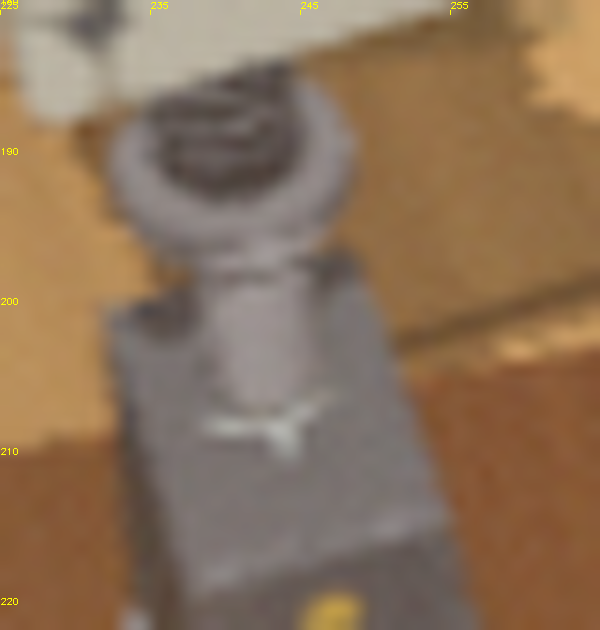

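The plunger is in, the punch is upright and its tip is on the cross. Lifting straight up.

Request:
jog_arm --series '[[-1,[0,0,-0.002],[0,0,0]],[-1,[0,0,-0.005],[0,0,0]],[-1,[0,0,-0.009],[0,0,0]],[-1,[0,0,-0.013],[0,0,0]],[-1,[0,0,-0.018],[0,0,0]],[-1,[0,0,-0.025],[0,0,0]],[-1,[0,0,-0.035],[0,0,0]],[-1,[0,0,-0.047],[0,0,0]],[-1,[0,0,-0.056],[0,0,0]],[-1,[0,0,-0.059],[0,0,0]],[-1,[0,0,-0.059],[0,0,0]]]'

```text
time: 18.22
tool_pos: [0.4646, 0.034, 0.2431]
tool_rot: [3.142, -0.002, 0.0]
contact_force: [-0.3, -0.6, -2.3]
opening: 0.0192
```

```bash
python3 - <<'E'
from cell import eyes
from h import *
c=eyes.read_camera("side"); np.savez("side17.npz",**c)
crop(c,190,130,300,260,5,"pics/side17.png")
E
python3 go.py .518 .211 .245 .518 .211 .195 3.1416 0 0
```

```text
t 18.27 pos [0.4642 0.034  0.2424] rot [-3.1415e+00 -8.0000e-04 -0.0000e+00] F [-0.4  -0.34 -2.12] open 0.0188
d [0.0538, -0.177, -0.0026] rv [-0.0001, -0.0008, -0.0]
d [0.0537, -0.177, 0.0474] rv [-0.0001, -0.0008, -0.0]
```

View pics/side17.png

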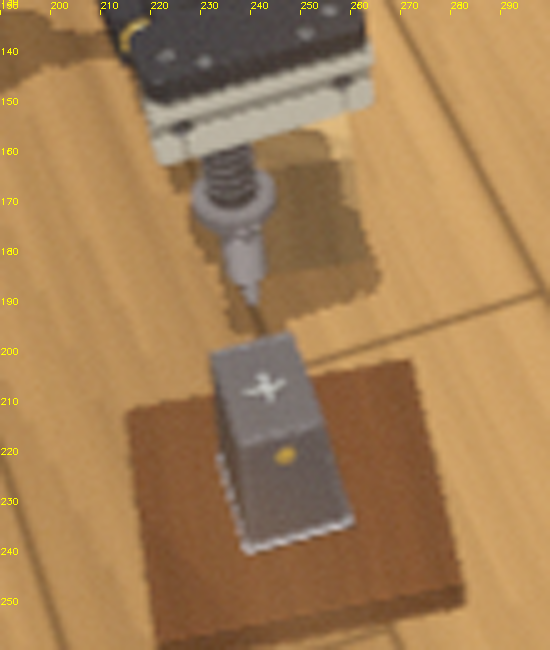

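Bell intact, punch plunger out again. Returning above the holder.

Request:
jog_arm --series '[[-1,[0.004,-0.012,0],[0,0,0]],[-1,[0.011,-0.035,0],[0,0,0]],[-1,[0.02,-0.065,0],[0,0,0]],[-1,[0.029,-0.095,0],[0,0,0]],[-1,[0.038,-0.125,0],[0,0,0]],[-1,[0.046,-0.152,0],[0,0,0]],[-1,[0.052,-0.17,0.005],[0,0,0]],[-1,[0.0537,-0.177,0.018],[0,0,0]],[-1,[0.0537,-0.177,0.033],[0,0,0]],[-1,[0.0537,-0.177,0.045],[0,0,0]],[-1,[0.0537,-0.177,0.0474],[0,0,0]],[-1,[0.0537,-0.177,0.0474],[0,0,0]]]'

```text
time: 19.27
tool_pos: [0.5171, 0.2108, 0.1935]
tool_rot: [3.141, 0.003, 0.0]
contact_force: [0.3, -0.2, -1.2]
opening: 0.0195
```

```bash
python3 - <<'E'
from cell import eyes
from h import *
c=eyes.read_camera("side"); np.savez("side18.npz",**c)
crop(c,205,105,275,190,9,"pics/side18.png")
E
python3 go.py .518 .211 .116 3.1416 0 0
```

```text
t 19.32 pos [0.5178 0.2109 0.1946] rot [ 3.1414e+00  8.0000e-04 -1.0000e-04] F [-0.17 -0.69 -0.72] open 0.0191
d [0.0003, -0.0001, 0.0786] rv [0.0002, 0.0008, -0.0001]
```

View pics/side18.png

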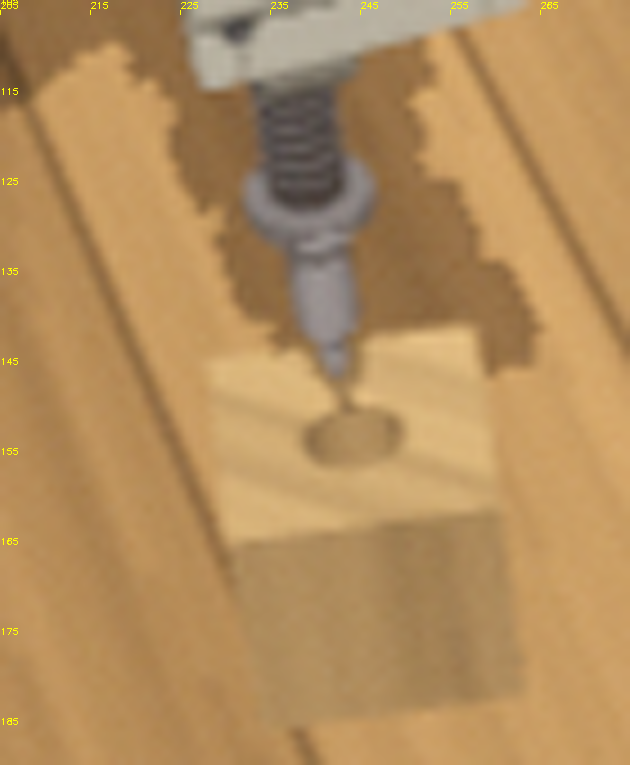

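Tip at (242,146.5), right above the hole at (244,153.5). Inserting.

Request:
jog_arm --series '[[-1,[0,0,0.006],[0,0,0]],[-1,[0,0,0.016],[0,0,0]],[-1,[0,0,0.028],[0,0,0]],[-1,[0,0,0.042],[0,0,0]],[-1,[0,0,0.056],[0,0,0]],[-1,[0,0,0.067],[0,0,0]],[-1,[0,0,0.073],[0,0,0]],[-1,[0,0,0.075],[0,0,0]],[-1,[0,0,0.075],[0,0,0]]]'

```text
time: 20.07
tool_pos: [0.5179, 0.2109, 0.1197]
tool_rot: [-3.142, 0.0, -0.0]
contact_force: [0.0, -0.1, -1.5]
opening: 0.0191
```

Request:
jog_arm --series '[[-1,[0,0,0.001],[0,0,0]],[-1,[0,0,0.002],[0,0,0]],[-1,[0,0,0.002],[0,0,0]]]'

```text
time: 20.32
tool_pos: [0.5182, 0.2111, 0.1184]
tool_rot: [-3.141, -0.001, -0.0]
contact_force: [-0.2, -0.1, -1.1]
opening: 0.0195
```

Request:
jog_arm --series '[[-1,[0,0,0.0007],[0,0,0]],[-1,[0,0,0.0015],[0,0,0]],[-1,[0,0,0.0015],[0,0,0]]]'

```text
time: 20.57
tool_pos: [0.518, 0.211, 0.1165]
tool_rot: [-3.141, -0.001, 0.0]
contact_force: [0.5, 0.6, -0.8]
opening: 0.0191
```

Request:
jog_arm --series '[[-1,[0,0,0.0005],[0,0,0]],[-1,[0,0,0.001],[0,0,0]],[-1,[0,0,0.001],[0,0,0]]]'

```text
time: 20.82
tool_pos: [0.5181, 0.2111, 0.1164]
tool_rot: [-3.141, -0.001, 0.0]
contact_force: [-2.6, -1.0, 5.6]
opening: 0.0188
```

The collar is down on the block. Releasing.

Request:
jog_arm --series '[[-0.6,[0,0,-0.0005],[0,0,0]],[-0.4,[0,0,-0.0005],[0,0,0]],[-0.2,[0,0,-0.0005],[0,0,0]],[0,[0,0,-0.0005],[0,0,0]],[0.3,[0,0,-0.0005],[0,0,0]],[0.6,[0,0,-0.0005],[0,0,0]],[1,[0,0,-0.0005],[0,0,0]],[1,[0,0,-0.0005],[0,0,0]],[1,[0,0,-0.0005],[0,0,0]],[1,[0,0,-0.0005],[0,0,0]]]'

```text
time: 21.65
tool_pos: [0.518, 0.211, 0.116]
tool_rot: [-3.141, -0.0, -0.0]
contact_force: [0.3, 0.1, 0.5]
opening: 0.0747
```

Request:
jog_arm --series '[[1,[0,0,-0.005],[0,0,0]],[1,[0,0,-0.015],[0,0,0]],[1,[0,0,-0.03],[0,0,0]],[1,[0,0,-0.05],[0,0,0]],[1,[0,0,-0.075],[0,0,0]],[1,[0,0,-0.1],[0,0,0]],[1,[0,0,-0.125],[0,0,0]],[1,[0,0,-0.15],[0,0,0]],[1,[0,0,-0.16],[0,0,0]],[1,[0,0,-0.16],[0,0,0]]]'

```text
time: 22.48
tool_pos: [0.519, 0.2113, 0.2793]
tool_rot: [-3.14, -0.007, 0.0]
contact_force: [-0.1, 0.4, -0.3]
opening: 0.0914
```

```bash
python3 - <<'E'
from cell import eyes
from h import *
c=eyes.read_camera("side"); np.savez("side19.npz",**c)
crop(c,190,100,300,260,5,"pics/side19.png"); cv2.imwrite("pics/side19f.png",c["img"][:,:,::-1])
c=eyes.read_camera("top"); np.savez("top19.npz",**c); cv2.imwrite("pics/top19.png",c["img"][:,:,::-1])
E
python3 go.py .518 .211 .116 3.1416 0 0
```

```text
t 22.58 pos [0.5175 0.2109 0.2754] rot [3.1416e+00 2.0000e-04 0.0000e+00] F [0.69 1.02 0.27] open 0.0917
d [0.0005, -0.0001, 0.1594] rv [0.0, 0.0002, 0.0]
```

View pics/side19.png

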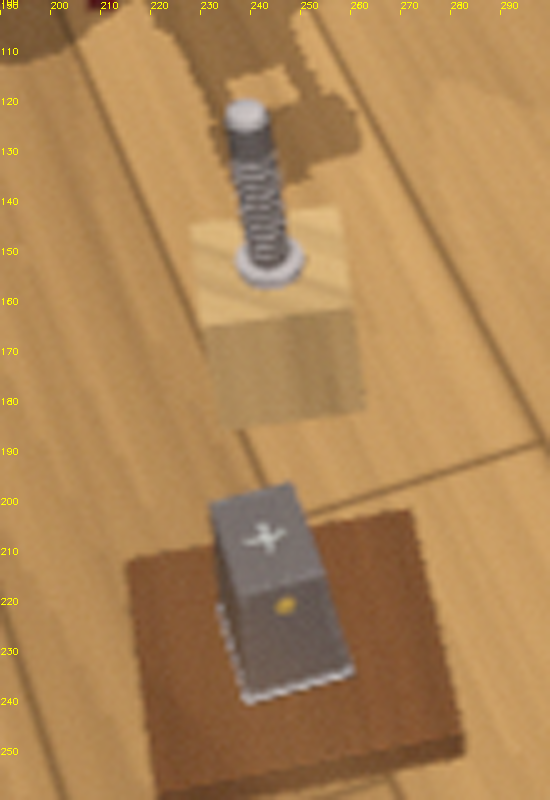

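View pics/side19f.png

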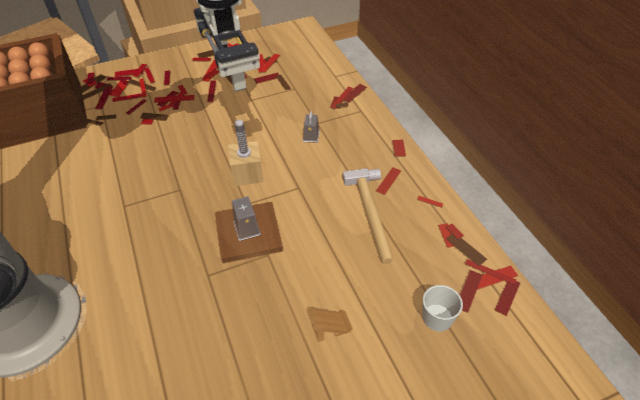

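View pics/top19.png

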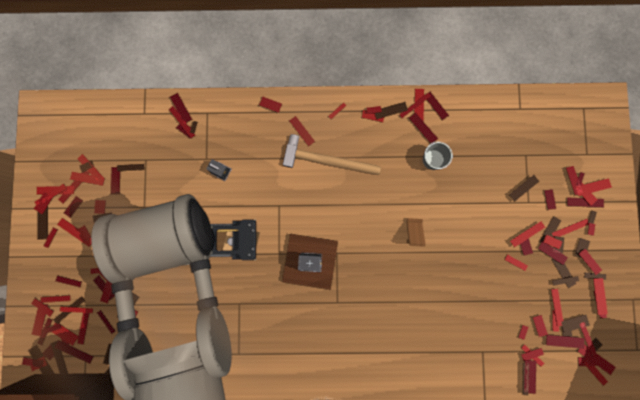

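The punch stands as at the start: cap at (239,122), collar at (244,152). The bell is upright on the peg, the bystanders haven't moved, and the gripper is clear.

```bash
python3 -c "
from cell import job
print(job.hand_in())"
```

```text
the job is handed in; nothing more can be done
None
```

The whole sequence went through without a retry, and I handed it in at about 22.6 s; no verdict was reported.

- **Bell:** I gripped it by its narrow sides, turned it mouth down, lowered it onto the peg until it touched, and let go. It stands upright with the cross within about 2 mm of the peg's axis. It looked the same in the last pictures.
- **Punch:** I pressed it straight down with the tip about 2 mm or less from the cross's centre. The wrist force levelled off near 10 N, then dropped to about 3 N, which I read as the snap, and I stopped pressing there. I couldn't see the catch itself.
- **Putting it back:** The punch stands in its holder with the collar down. Its cap and collar are within about 1 px of where they were at the start.
- **Last checks:** The gripper is open and clear, the wrist force is about zero, and the mallet, tin and small bell look unmoved.

The two cameras disagreed by 1–3 mm. With the punch first lifted, the side view put its tip about 2–4 mm from where the arm's reading had it. I settled that by comparing the tip and the cross in the same picture before pressing. The arm hid the cross from the top camera, so the tip's position there rests on the side view alone.

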